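# Raise the bench shield and slide the sample tray under it

## Task

Raise the bench shield's sash by pushing up under its lip until its bottom edge is level with the pointed mark on the left post. Then slide the tray of bottles under it until the tray's far wall sits flush against the rear stop bar, keeping the bottles standing in the tray, leaving the sash at the mark and the other things on the bench where they are.

Things in the scene. Friction and masses are not known exactly. Their poses are not given: they have to be found in the camera images.
- shield: Free-standing bench shield, fixed to the bench: two aluminium posts (20 x 24 mm, 374 mm tall with the head beam, centres 200 mm left and right of the middle), each on a low steel foot 30 mm wide and 12 mm high, with a clear sash running between them. Origin on the bench midway between the posts, in the plane of the sash; x points away from the robot through the shield, y to the left post, z up. The sash is the only moving part.
- sash (a joint): Height of the sash above its lowest position in m, 0 to 0.14; the lip's underside is 80 mm + this value above the bench. The sash is counterbalanced: it stays at any height where it is left, and takes about 3 N to move either way. Draw a finger back level from under the lip before going down, or friction may drag the sash along.
- sash_edge (a point): Middle of the lower front edge of the sash's push lip: an aluminium ledge 320 mm long, 8 mm thick, flush with the sash's bottom, standing out 34 mm towards the robot from the 12 mm thick bottom rail; this edge is 40 mm in front of the shield's origin plane. The lip's underside is the sash's bottom edge. Lift anywhere along it, by a finger slanted forwards and down. Axes as the shield's.
- mark_tip (a point): Tip of the small dark steel pointed height mark on the black clamp block round the left (+y) post. The tip is in front of the sash's left end (30 mm in front of the shield's origin plane, 169 mm to the left of the middle) and points to the right; it sits at a different height, 150 to 190 mm, each time. Axes as the shield's.
- tray_push (a point): Middle of the outer face of the carrier tray's near wall, 20 mm above the bench (half-way up the wall). The loose steel tray is 140 mm long (x, away from the robot), 110 mm wide (y) and 40 mm tall, with four pockets; about 0.8 kg with three bottles. Axes as the tray's: x along it to its far wall, z up.
- tray_front (a point): Middle of the outer face of the tray's far wall, 20 mm above the bench; axes as the tray's.
- stop_face (a point): Middle of the near face of the shield's rear stop, a dark steel bar 380 mm long, 30 mm high, lying across behind the sash, its near face 75 mm beyond the shield's origin plane; the point is 15 mm above the bench. Axes as the shield's.
- bottle0: Small blue-capped glass bottle, 42 mm across, 110 mm tall, standing loose in the tray's far left pocket (floor 4 mm thick), its top 114 mm above the bench, too tall for the sash as it starts. Origin at the centre of its foot.
- bottle1: Small blue-capped glass bottle, 42 mm across, 110 mm tall, standing loose in the tray's far right pocket (floor 4 mm thick), its top 114 mm above the bench, too tall for the sash as it starts. Origin at the centre of its foot.
- bottle2: Small blue-capped glass bottle, 42 mm across, 110 mm tall, standing loose in the tray's near left pocket (floor 4 mm thick), its top 114 mm above the bench, too tall for the sash as it starts. Origin at the centre of its foot.
- flask_a: Bystander, to be left alone: blue-capped glass bottle 70 mm across, 140 mm tall, with a paper label, outside the right post. Origin at the centre of its underside.
- flask_b: Bystander, to be left alone: blue-capped glass bottle 60 mm across, 110 mm tall, outside the left post. Origin at the centre of its underside.
- jar: Bystander, to be left alone: low jar 44 mm across, 55 mm tall, beside the left post. Origin at the centre of its underside.
- can: Bystander, to be left alone: green can 58 mm across, 130 mm tall, at the left in front of the shield. Origin at the centre of its underside.
- beaker: Bystander, to be left alone: glass beaker 60 mm across, 70 mm tall, beside the right post. Origin at the centre of its underside.
- spatula: Bystander, to be left alone: spatula 170 mm long lying at the right in front of the shield. Origin at the centre of its underside.
Things that resemble listed ones, but are neither listed nor needed, are in the scene too. What is shaped like the bottle0 but red is not meant.

How it is judged:
By the outcome, as a careful person would: the job done as asked, in the order asked, and still so for the second after the job is handed in, with the robot touching nothing.
It also fails if it takes over 64 s, if anything falls off the work surface, if the arm or the gripper's body presses on something with over 40 N, if the wrist force passes 120 N, or if a joint passes its speed limit or range.

## Robot

A 7-joint arm with a two-finger parallel gripper is mounted at the origin on the work surface. World frame = base frame: x ahead of the robot, y to its left, z up, the work surface at z = 0. Lengths are in m, angles in rad, forces in N, time in s.
With the tool pointing down it reaches from about 0.35 to 0.9 m from the base axis. Payload 7.2 kg.
Tool frame: the origin (TCP) lies at the very end of the fingers, on their centre line; the grasp point (between the pads) lies 19 mm behind it; x points along the fingers, y is the direction in which the jaws open and shut, and the axes are right-handed (so a half turn about x gives the same grasp; the last joint's range is limited). The gripper opens to 85 mm and grips with 20 to 120 N. Pads are 22 mm wide; open, the fingers measure 114 mm over their backs; the gripper's body (76 mm by 85 mm) begins 54 mm behind the grasp point. The pads swing forward as they close: fully open they stand 13 mm farther back than shut.
Start: joints at [-1.359, 0.411, -0.013, 1.596, 0.006, 1.134, -0.082], TCP at [0.173, 0.601, 0.231] pointing down, gripper open.
Joint ranges: [-2.95, 2.95], [-0.29, 1.99], [-1.47, 1.44], [0.14, 2.54], [-1.03, 4.17], [0.13, 1.85], [-2.86, 2.86]. Speed limits (rad/s): [2.39, 2.39, 3.01, 3.01, 3.14, 3.14, 3.14].

## Interface

Orientations are given as a 3x3 rotation matrix whose columns are the frame's x, y, z axes.
In Python, from cell import ctrl, grab_frame, calibration, look_for, landmark_of gives the robot as it stands. The module is installed in compiled form; this text tells all that it offers.
- The arm moves only by the tool carry_out, never from a script. Its argument "deltas" is one flat list of numbers, 7 for each row, row after row: the closure, from 0 (fully open) to 1 (shut), then the shift along the tool's x, y, z in m, then the turn, a rotation vector about the tool's x, y, z in rad. A call has exactly 8 rows; each row is the pose to reach, as a shift and turn from the pose commanded when the call began, along the tool's axes at that moment; what a row does not reach only later rows make up. A row lasts 1/8 s, in which the tool goes at most 62.5 mm and 10.7 degrees, less where a joint would pass 70% of its speed; a pose out of reach is approached as far as the arm can. A call with a gripper value outside its range is refused whole. The fingers move at their own pace and stop on an object; "newtons" is the grip in N (left out, the last holds). Time passes only in rows, so rows that repeat a pose let the fingers close, or fill a call up. It gives the time, the measured TCP pose, the force and the opening at its end, in the units of the state.
- ctrl.observe(): the state, without advancing time (a new reading comes with each control period).
- grab_frame(name): name is "scene" or "top"; returns the picture (384x512x3 uint8, blue, green, red); there is no depth.
- calibration(name): a dict with "mtx" (3x3 intrinsics, pixels), "k1" (the pictures are not rectified: a ray, as slopes to the right and down, at radius r is drawn at 1 + k1 r^2 times it, then the intrinsics apply), "view" (4x4, takes a point from world to camera coordinates). Camera axes: x right, y down, z forward; pixel columns grow to the right and rows downward; lengths in m; the calibration is good to about 2 mm. A picture is of the moment at which its call begins. calibration takes no time and is no camera call.
- ctrl.hand_in(): hands the job in, once; it reports no verdict.
Trained networks look in the newest picture that a camera, given by its name, has taken for a name from the list of things; names that differ only in an ending like _2 or _b are one class to them, and where a whole thing is asked for, a point or a joint stands for the part that bears it (a point fixed in the world has none). Each returns a list of dicts, best first, with "score" (0 to 1); they miss things now and then, are a little off and sometimes report something else, mostly with a low value. They report only what shows in the picture. A call takes as long as a camera call. They do not tell look-alikes from the thing itself.
- look_for(thing, camera): "position" ([x, y, z] in m, in world coordinates, good to about 4 mm: the middle of the surface that is visible of it).
- landmark_of(thing, camera): "position" ([x, y, z] in m, in world coordinates, good to about 4 mm: a listed point, or the origin of a listed thing).
The state is a dict: "t": time; "joints": joint angles; "joint_vel": joint speeds; "joint_efforts": joint torques, N m; "eef_pos": TCP position; "orientation": TCP orientation; "contact_force": force on the tool from outside, world axes, zero at the start; "moment": the same for the moment, N m; "gripper_width": finger opening in m.
Only numpy, scipy, OpenCV 4.12 (cv2) and the standard library are available. Lean on these libraries where they do the work, as an engineer would, in place of code of your own. Each camera call takes 0.05 s, during which the arm holds its last target.

## Working session

There is one attempt and no reset: what is moved stays moved. The work goes in short steps, Python scripts to look and compute and a tool call to move; the robot and the scene stay as the last step left them, time stands still between calls to the robot, and variables do not carry over. Pictures are saved under pics/ and viewed, and the job is handed in when it is done.

Besides the shell and the picture viewer there is one more tool, called after ">>>" as name(argument=value, ...) on one line, values as JSON. carry_out: Moves the arm, as the interface text tells. Its arguments: {"type":"object","properties":{"deltas":{"type":"array","items":{"type":"number"}},"newtons":{"type":"number"}},"required":["deltas"]}

```bash
mkdir -p pics; python3 - <<'E'
from cell import *
import cv2,numpy as np
s=ctrl.observe()
for k,v in s.items(): print(k,np.round(v,4).tolist())
for c in("scene","top"):
    f=grab_frame(c); cv2.imwrite(f"pics/{c}0.png",f)
    cal=calibration(c); print(c,np.round(cal["mtx"],1).tolist(),cal["k1"],np.round(cal["view"],4).tolist())
print(ctrl.observe()['t'])
for n in["sash_edge","mark_tip","tray_push","tray_front","stop_face","shield"]:
    for c in("scene","top"):
        print(n,c,[(np.round(d['position'],4).tolist(),round(d['score'],2)) for d in landmark_of(n,c)])
print(ctrl.observe()['t'])
E
```

```text
t 0.0
joints [-1.3592, 0.4119, -0.0127, 1.597, 0.0056, 1.1343, -0.0822]
joint_vel [0.0011, -0.0012, -0.001, -0.0001, 0.0025, -0.0001, -0.0003]
joint_efforts [0.0006, -60.0612, 0.6824, -29.941, 0.0137, 0.0106, -0.0001]
eef_pos [0.1725, 0.6002, 0.2305]
orientation [[-0.0003, 0.2762, 0.9611], [-0.0016, 0.9611, -0.2762], [-1.0, -0.0016, 0.0001]]
contact_force [-0.0633, -0.5069, 0.0969]
moment [0.0154, -0.0066, 0.0306]
gripper_width 0.0855
scene [[368.1, 0.0, 259.4], [0.0, 368.1, 190.4], [0.0, 0.0, 1.0]] 0.00964801984175699 [[-0.8211, -0.5706, -0.0167, 0.4806], [-0.4179, 0.6208, -0.6633, 0.3146], [0.3888, -0.5376, -0.7482, 0.9055], [0.0, 0.0, 0.0, 1.0]]
top [[410.6, 0.0, 258.1], [0.0, 410.6, 181.7], [0.0, 0.0, 1.0]] -0.10386903520739477 [[0.0203, -0.9998, 0.0021, 0.0281], [-0.9937, -0.0204, -0.1106, 0.582], [0.1106, 0.0001, -0.9939, 1.2845], [0.0, 0.0, 0.0, 1.0]]
0.1
sash_edge scene [([0.631, 0.0571, 0.0898], 0.92)]
sash_edge top [([0.6307, 0.0536, 0.0921], 0.83)]
mark_tip scene [([0.548, 0.3151, -0.0009], 0.73), ([0.6135, 0.2259, 0.1559], 0.62)]
mark_tip top [([0.5547, 0.1009, 0.0053], 0.5), ([0.6079, 0.2237, 0.1585], 0.45)]
tray_push scene [([0.4542, 0.0667, 0.0189], 0.7)]
tray_push top [([0.4498, 0.0706, 0.0176], 0.8)]
tray_front scene [([0.5903, 0.0705, 0.0193], 0.97)]
tray_front top [([0.5951, 0.0732, 0.019], 0.9), ([0.7407, 0.0735, 0.0164], 0.67), ([0.4505, -0.2129, -0.0006], 0.49), ([0.5525, 0.0401, 0.0036], 0.42)]
stop_face scene []
stop_face top [([0.7394, 0.0747, 0.0186], 0.95), ([0.5501, 0.0398, 0.006], 0.72)]
shield scene [([0.6721, 0.0599, -0.0021], 0.69)]
shield top [([0.6674, 0.0624, -0.005], 0.61)]
0.7
```

View pics/scene0.png

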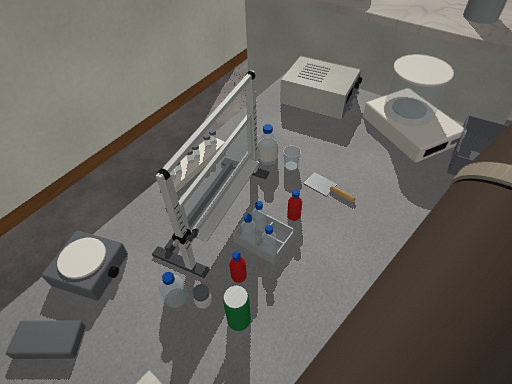

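View pics/top0.png

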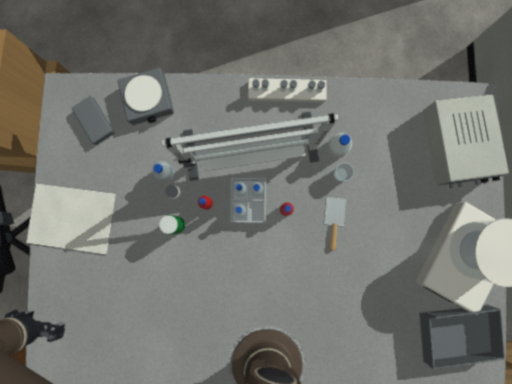

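```bash
python3 - <<'E'
import cv2
a=cv2.imread("pics/scene0.png"); b=cv2.imread("pics/top0.png")
c=a[60:320,140:320]; cv2.imwrite("pics/sc_crop.png",cv2.resize(c,None,fx=2.3,fy=2.3,interpolation=cv2.INTER_CUBIC) if 0 else cv2.resize(c[140:260,:],None,fx=4.4,fy=4.4,interpolation=cv2.INTER_CUBIC))
c=b[100:240,150:350]; cv2.imwrite("pics/tp_crop.png",cv2.resize(c,None,fx=4,fy=4,interpolation=cv2.INTER_CUBIC))
E
```

```text
(no output)
```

View pics/sc_crop.png

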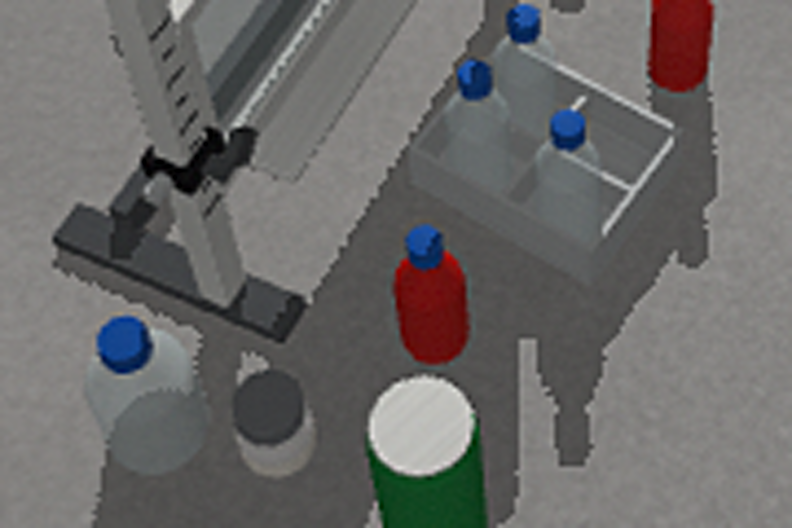

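View pics/tp_crop.png

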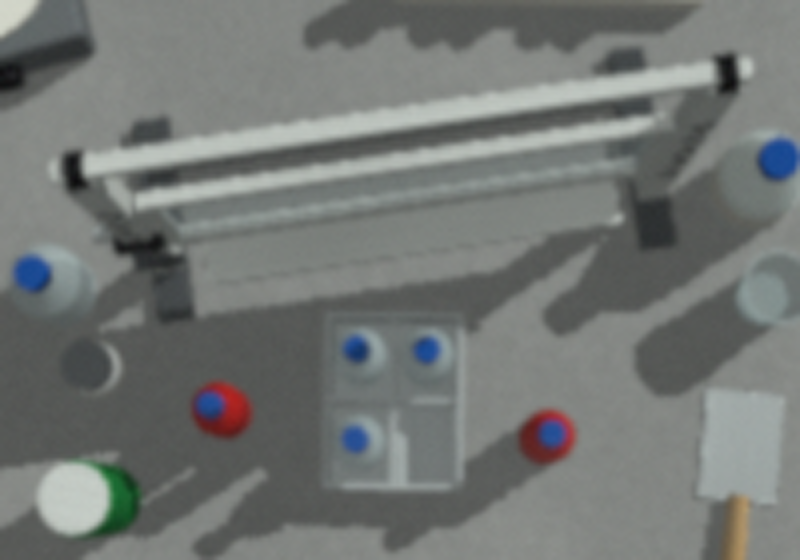

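```bash
cat > h.py <<'E'
import numpy as np,cv2
from cell import *
def ray(c,u,v):
    k=calibration(c);M=k["mtx"];x=np.array([(u-M[0,2])/M[0,0],(v-M[1,2])/M[1,1]])
    d=x.copy()
    for _ in range(20): d=x/(1+k["k1"]*(d@d))
    V=np.array(k["view"]);R=V[:3,:3];o=-R.T@V[:3,3]
    return o,R.T@np.array([d[0],d[1],1])
def atz(c,u,v,z):
    o,d=ray(c,u,v);return o+d*(z-o[2])/d[2]
def proj(c,p):
    k=calibration(c);V=np.array(k["view"]);q=V[:3,:3]@np.array(p)+V[:3,3]
    s=q[:2]/q[2];s=s*(1+k["k1"]*(s@s));M=k["mtx"]
    return np.array([M[0,0]*s[0]+M[0,2],M[1,1]*s[1]+M[1,2]])
def tri(a,b):
    A=[];B=[]
    for o,d in(a,b):
        d=d/np.linalg.norm(d);P=np.eye(3)-np.outer(d,d);A.append(P);B.append(P@o)
    return np.linalg.lstsq(np.vstack(A),np.hstack(B),rcond=None)[0]
E
python3 - <<'E'
from h import *
T=lambda x,y:(150+x/4,100+y/4)
for n,x,y,z in[("lipL",215,285,.084),("lipR",620,222,.084),("beamL",75,170,.374),("beamR",725,75,.374),("tFL",323,313,.04),("tFR",464,313,.04),("tNR",464,488,.04),("tNL",322,490,.04),("redL",222,410,.05),("redR",547,437,.05),("can",75,498,.13)]:
    print(n,np.round(atz("top",*T(x,y),z),4))
print(proj("top",[.6107,.2248,.157]),proj("scene",[.6107,.2248,.157]))
E
python3 - <<'E'
import cv2
a=cv2.imread("pics/scene0.png"); b=cv2.imread("pics/top0.png")
A=cv2.resize(a[215:275,160:240],None,fx=9,fy=9,interpolation=cv2.INTER_CUBIC)
cv2.imwrite("pics/m_s.png",A)
cv2.imwrite("pics/m_t.png",cv2.resize(b[130:190,160:240],None,fx=9,fy=9,interpolation=cv2.INTER_CUBIC))
E
```

```text
lipL [0.6047 0.2087 0.084 ]
lipR [ 0.6605 -0.1041  0.084 ]
beamL [0.6338 0.257  0.374 ]
beamR [ 0.7006 -0.1344  0.374 ]
tFL [0.5898 0.1275 0.04  ]
tFR [0.5921 0.015  0.04  ]
tNR [0.453  0.0124 0.04  ]
tNL [0.4491 0.1244 0.04  ]
redL [0.51   0.2043 0.05  ]
redR [ 0.4941 -0.0519  0.05  ]
can [0.438  0.3009 0.13  ]
[195.11321329 165.69342291] [197.66380334 229.0499637 ]
```

View pics/m_s.png

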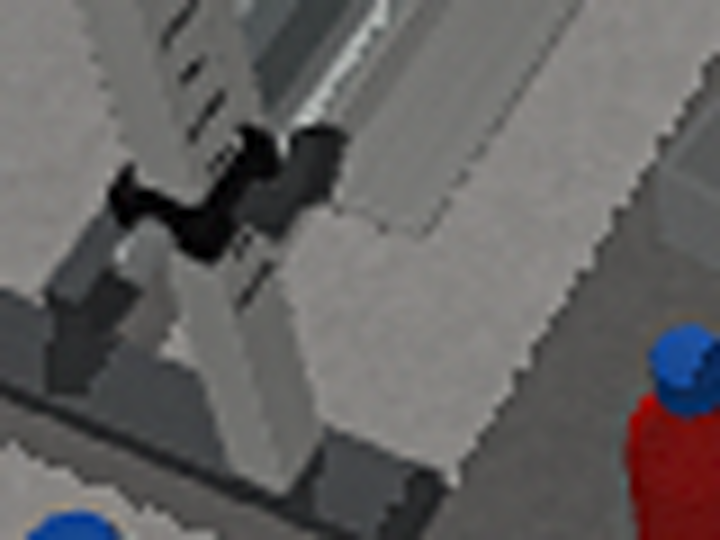

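View pics/m_t.png

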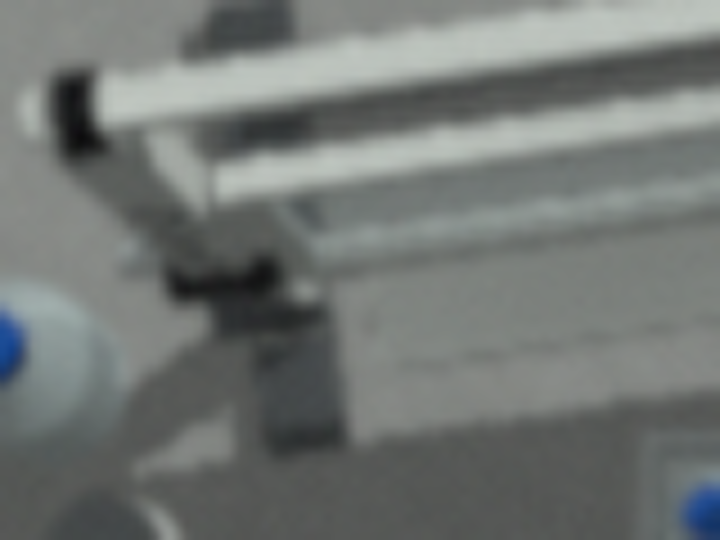

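```bash
cat >> h.py <<'E'
from scipy.spatial.transform import Rotation as Ro
def Rt(yaw,tilt):
    c,s=np.cos(yaw),np.sin(yaw);a,b=np.cos(tilt),np.sin(tilt)
    return np.array([[c*a,s*a,-b],[-s,c,0],[c*b,s*b,a]]).T
def rel(p,R,base=None):
    s=ctrl.observe()
    p0,R0=(s["eef_pos"],np.array(s["orientation"])) if base is None else base
    R0=np.array(R0)
    return np.round(np.r_[R0.T@(np.array(p)-p0),Ro.from_matrix(R0.T@R).as_rotvec()],4).tolist()
YAW=.172
O=np.array([.6705,.061,0.])
S=Ro.from_euler('z',YAW).as_matrix()
def sh(x,y,z): return O+S@np.array([x,y,z])
E
python3 - <<'E'
from h import *
print("tip exp",sh(-.03,.169,0))
for z in(.15,.155,.16,.165,.17,.18): print(z,proj("scene",sh(-.03,.169,z)),proj("top",sh(-.03,.169,z)))
print("lip corner L front bottom/top, back",[proj("scene",sh(*q)).round(1).tolist() for q in((-.04,.16,.08),(-.04,.16,.088),(-.006,.16,.088),(-.04,-.16,.088))])
for q in((-.04,.16,.088),(-.04,-.16,.088)): print(proj("top",sh(*q)))
R=Rt(YAW,np.radians(50))
print(rel([.52,-.11,.30],R), sh(-.04,-.14,0))
for n in("beaker","spatula","bottle1"): print(n,[(np.round(d['position'],3).tolist(),round(d['score'],2)) for d in landmark_of(n,"top")][:4])
E
```

```text
tip exp [0.61201778 0.22237171 0.        ]
0.15 [198.31183337 229.79524167] [196.30985649 165.62129176]
0.155 [198.02631035 228.61200412] [196.05875187 165.36586517]
0.16 [197.73841391 227.41899325] [195.80557844 165.1083265 ]
0.165 [197.44811413 226.21608669] [195.55031064 164.84864958]
0.17 [197.15538061 225.00316002] [195.29292252 164.58680779]
0.18 [196.5624881  222.54673801] [194.77167931 164.05652097]
lip corner L front bottom/top, back [[207.1, 244.1], [206.7, 242.4], [195.6, 237.9], [258.6, 163.8]]
[202.57692515 171.35813283]
[304.93783845 155.91902978]
[-0.0687, -0.5871, 0.5302, -0.4332, -0.686, 0.1576] [ 0.65505167 -0.08378035  0.        ]
beaker [([0.614, -0.234, 0.0], 0.63)]
spatula [([0.452, -0.212, 0.0], 0.6)]
bottle1 [([0.557, 0.103, 0.005], 0.72), ([0.491, 0.097, 0.002], 0.7), ([0.512, 0.209, -0.001], 0.56), ([0.556, 0.041, 0.006], 0.55)]
```

```bash
python3 - <<'E'
from h import *
s=ctrl.observe()
print(rel([.42,.26,.32],np.array(s["orientation"])))
print(rel([.57,-.10,.32],Rt(0,np.pi/2)))
E
```

```text
[-0.0887, -0.2591, 0.3318, 0.0, 0.0, 0.0]
[-0.0887, -0.5637, 0.5754, -0.2797, 0.0, -0.0001]
```

>>> carry_out(deltas=[1,-0.013,-0.037,0.047,0,0,0,1,-0.026,-0.074,0.094,0,0,0,1,-0.039,-0.111,0.141,0,0,0,1,-0.052,-0.148,0.188,0,0,0,1,-0.065,-0.185,0.235,0,0,0,1,-0.078,-0.222,0.283,0,0,0,1,-0.09,-0.26,0.33,0,0,0,1,-0.09,-0.306,0.36,-0.06,0,0])

```text
t: 1.85
eef_pos: [0.4359, 0.2053, 0.3224]
orientation: [[0.002, 0.218, 0.976], [0.001, 0.976, -0.218], [-1.0, 0.002, 0.002]]
contact_force: [-0.7, 0.0, -0.8]
gripper_width: -0.0002
```

```bash
python3 - <<'E'
from h import *
s=ctrl.observe();print(s['t'],s['eef_pos'],s['joints'])
for a in(60,): print(rel([.56,-.09,.30],Rt(YAW,np.radians(a))))
E
```

```text
1.85 [0.43594824 0.20532393 0.32237272] [-0.77684399  0.08301401  0.25585021  1.81285757 -0.02195072  1.24597184
  0.83597813]
[0.0223, -0.2612, 0.1854, -0.3832, -0.5146, 0.1015]
```

>>> carry_out(deltas=[1,0.003,-0.043,0.031,-0.06,-0.08,0.016,1,0.007,-0.087,0.062,-0.128,-0.171,0.034,1,0.011,-0.13,0.093,-0.19,-0.257,0.05,1,0.015,-0.174,0.124,-0.255,-0.343,0.068,1,0.018,-0.217,0.155,-0.32,-0.43,0.085,1,0.022,-0.261,0.185,-0.383,-0.515,0.1,1,0.022,-0.261,0.185,-0.383,-0.515,0.1,1,0.022,-0.261,0.185,-0.383,-0.515,0.1])

```text
t: 2.85
eef_pos: [0.5574, -0.0891, 0.2992]
orientation: [[0.491, -0.168, 0.855], [0.082, 0.986, 0.147], [-0.867, -0.002, 0.498]]
contact_force: [-0.8, 0.8, 0.3]
gripper_width: 0.0001
```

```bash
python3 - <<'E'
from h import *
s=ctrl.observe();print(s['t'],s['eef_pos'],s['joints'])
R=Rt(YAW,np.radians(50))
for p in(sh(-.075,-.137,.15),sh(-.075,-.137,.035),sh(-.030,-.137,.035),sh(-.025,-.137,.035)): print(p,rel(p,R))
cv2.imwrite("pics/scene1.png",grab_frame("scene"))
E
```

```text
2.85 [ 0.5574161  -0.08909762  0.29924697] [-0.51476992 -0.0428792   0.68683788  2.09510522 -0.25290115  0.60022688
  2.09282801]
[ 0.62005465 -0.08681498  0.15      ] [0.1604, -0.008, -0.0204, -0.0016, -0.177, 0.0031]
[ 0.62005465 -0.08681498  0.035     ] [0.2601, -0.0079, -0.0777, -0.0016, -0.177, 0.0031]
[ 0.66439065 -0.07911308  0.035     ] [0.2825, -0.0077, -0.0387, -0.0016, -0.177, 0.0031]
[ 0.66931687 -0.07825732  0.035     ] [0.285, -0.0077, -0.0343, -0.0016, -0.177, 0.0031]
```

View pics/scene1.png

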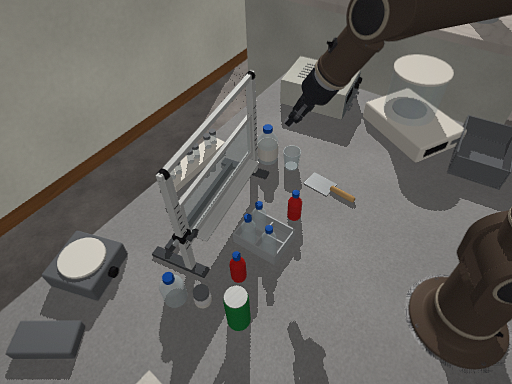

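>>> carry_out(deltas=[1,0.04,-0.002,-0.005,0,-0.045,0,1,0.08,-0.004,-0.01,0,-0.09,0,1,0.12,-0.006,-0.015,0,-0.135,0,1,0.16,-0.008,-0.02,0,-0.177,0,1,0.185,-0.008,-0.034,0,-0.177,0.003,1,0.21,-0.008,-0.049,0,-0.177,0.003,1,0.235,-0.008,-0.063,0,-0.177,0.003,1,0.25,-0.008,-0.072,0,-0.177,0.003])

```text
t: 3.9
eef_pos: [0.6456, -0.0743, 0.1266]
orientation: [[0.557, -0.154, 0.816], [0.108, 0.988, 0.113], [-0.824, 0.026, 0.567]]
contact_force: [0.1, 0.9, 0.0]
gripper_width: -0.0001
```

```bash
python3 - <<'E'
from h import *
s=ctrl.observe();print(s['t'],s['eef_pos'],s['joints'])
R=Rt(YAW,np.radians(50))
for p in(sh(-.075,-.137,.035),sh(-.026,-.137,.035),sh(-.026,-.137,.06),sh(-.026,-.137,.12)): print(p,rel(p,R))
for c in("scene","top"):cv2.imwrite(f"pics/{c}2.png",grab_frame(c))
E
```

```text
3.9 [ 0.64557599 -0.07432247  0.12660212] [ 0.31432258  0.38418656 -0.20999854  2.12503733 -1.03126248  0.12747358
  2.85553254]
[ 0.62005465 -0.08681498  0.035     ] [0.0599, -0.0108, -0.0742, -0.0291, -0.0952, -0.0102]
[ 0.66833163 -0.07842847  0.035     ] [0.0877, -0.0099, -0.0338, -0.0291, -0.0952, -0.0102]
[ 0.66833163 -0.07842847  0.06      ] [0.0671, -0.0093, -0.0196, -0.0291, -0.0952, -0.0102]
[ 0.66833163 -0.07842847  0.12      ] [0.0177, -0.0077, 0.0144, -0.0291, -0.0952, -0.0102]
```

View pics/scene2.png

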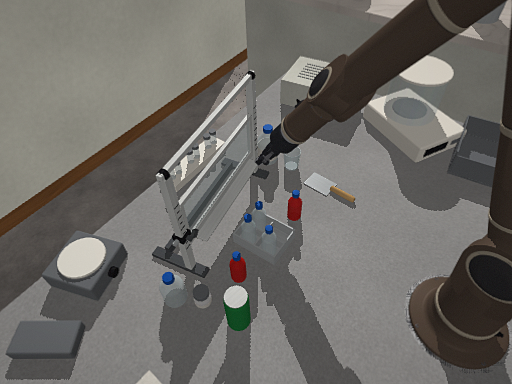

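View pics/top2.png

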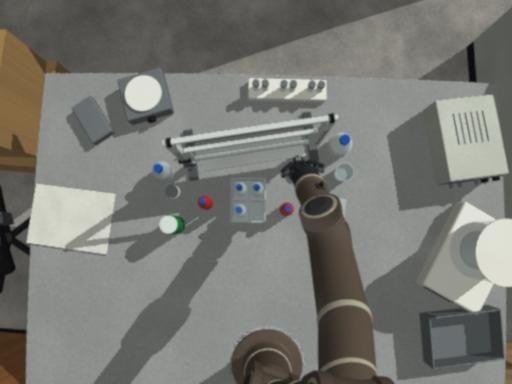

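```bash
cat > fk.py <<'E'
from h import *
import itertools
Q=[[-1.3592,.4119,-.0127,1.597,.0056,1.1343,-.0822],[-0.77684399,0.08301401,0.25585021,1.81285757,-0.02195072,1.24597184,0.83597813],[-0.51476992,-0.0428792,0.68683788,2.09510522,-0.25290115,0.60022688,2.09282801],[0.31432258,0.38418656,-0.20999854,2.12503733,-1.03126248,0.12747358,2.85553254]]
P=[[.1725,.6002,.2305],[0.43594824,0.20532393,0.32237272],[0.5574161,-0.08909762,0.29924697],[0.64557599,-0.07432247,0.12660212]]
Rs=[[[-0.0003,0.2762,0.9611],[-0.0016,0.9611,-0.2762],[-1,-.0016,.0001]],[[.002,.218,.976],[.001,.976,-.218],[-1,.002,.002]],[[.491,-.168,.855],[.082,.986,.147],[-.867,-.002,.498]],[[.557,-.154,.816],[.108,.988,.113],[-.824,.026,.567]]]
def frames(q,sg):
    R=np.eye(3);out=[]
    for i,a in enumerate(q):
        R=R@Ro.from_euler('z' if i%2==0 else 'y',sg[i]*a).as_matrix();out.append(R)
    return out
E
python3 - <<'E'
from fk import *
best=[]
for sg in itertools.product([1,-1],repeat=7):
    T=[frames(q,sg)[-1].T@np.array(r) for q,r in zip(Q,Rs)]
    M=sum(T);u,_,v=np.linalg.svd(M);X=u@v
    e=max(np.linalg.norm(t-X) for t in T)
    # also allow a base yaw
    best.append((e,sg,X))
best.sort(key=lambda b:b[0])
for b in best[:4]: print(b[0],b[1],b[2].round(2).tolist())
sg=best[0][1]
A=[];B=[]
for q,p in zip(Q,P):
    F=frames(q,sg)
    # cols: h; a along z of F[1..2]; elbow x offs F[2]; F[3] x offs; b z of F[3]; F5 x; c z F[6]
    A.append(np.stack([[0,0,1],F[2][:,2],F[4][:,2],F[6][:,2]],1));B.append(p)
A=np.vstack(A);B=np.hstack(B)
s=np.linalg.lstsq(A,B,rcond=None);print(s[0],A@s[0]-B)
E
```

```text
0.0009481586219833355 (-1, 1, -1, 1, -1, 1, -1) [[0.0, -1.0, -0.0], [0.0, 0.0, -1.0], [1.0, 0.0, 0.0]]
0.6323821436862959 (1, 1, 1, 1, 1, 1, 1) [[0.1, 0.99, -0.12], [0.01, 0.12, 0.99], [1.0, -0.1, 0.01]]
0.8694043446266736 (-1, 1, -1, -1, 1, 1, 1) [[0.07, 1.0, -0.05], [0.57, -0.08, -0.82], [-0.82, 0.03, -0.57]]
0.8962149619257177 (-1, -1, -1, -1, -1, -1, -1) [[-0.01, -1.0, 0.0], [-0.53, 0.0, -0.85], [0.85, -0.01, -0.53]]
[0.2700208  0.52496267 0.46742345 0.31870798] [-0.04537404  0.01984264  0.00359227 -0.01829792  0.04384076  0.00403508
 -0.01337321  0.03976923 -0.00151855 -0.00033164  0.04394163 -0.00610881]
```

```bash
cat >> fk.py <<'E'
SG=(-1,1,-1,1,-1,1,-1)
X=np.array([[0,-1,0],[0,0,-1],[1,0,0.]])
def cols(q):
    F=frames(q,SG); return np.stack([[0,0,1],F[2][:,2],F[4][:,2],F[6][:,2],F[0][:,1],F[2][:,1],F[4][:,1],F[2][:,0],F[4][:,0]],1),F
A=np.vstack([cols(q)[0] for q in Q]);B=np.hstack(P)
L=np.linalg.lstsq(np.vstack([A,1e-3*np.eye(9)]),np.r_[B,.0*np.ones(9)],rcond=None)[0]
LO=np.array([-2.95,-.29,-1.47,.14,-1.03,.13,-2.86]);HI=np.array([2.95,1.99,1.44,2.54,4.17,1.85,2.86])
from scipy.optimize import least_squares
def fk(q):
    C,F=cols(q);return C@L,F[6]@X
def ik(p,R,q0,w=.02,m=.06):
    # damped toward q0
    f=lambda q:(lambda a:np.r_[(a[0]-p)*20,Ro.from_matrix(a[1].T@R).as_rotvec()*5,w*(q-q0)])(fk(q))
    r=least_squares(f,np.clip(q0,LO+m+.01,HI-m-.01),bounds=(LO+m,HI-m));a=fk(r.x)
    return r.x,np.linalg.norm(a[0]-p),np.linalg.norm(Ro.from_matrix(a[1].T@R).as_rotvec())
E
python3 - <<'E'
from fk import *
print(L.round(4),(A@L-B).round(4))
q3=np.array(Q[3])
for yaw in(.17,0,-.1,-.2):
  for th in(45,50,55,60,65,70):
    for sw in(-.8,0,.8):
        q0=np.array([.1+sw*.3,.4,-sw,2.0,0,.4,1.57])
        q,e,r=ik(sh(-.028,-.137,.035),Rt(yaw,np.radians(th)),q0)
        if e<.002 and r<.02: print(yaw,th,sw,q.round(2))
E
```

```text
[ 2.842e-01  5.335e-01  4.526e-01  3.505e-01 -2.910e-02 -1.890e-02
 -3.000e-04 -0.000e+00 -0.000e+00] [-0. -0. -0. -0.  0.  0.  0. -0. -0. -0. -0.  0.]
0.17 45 0 [ 1.11  1.19 -1.32  2.18  2.23  0.75  0.23]
0.17 45 0.8 [ 1.14  1.27 -1.39  2.18  2.2   0.83  0.33]
0.17 50 0 [ 1.03  1.02 -1.2   2.14  2.08  0.61  0.23]
0.17 50 0.8 [ 1.07  1.1  -1.29  2.14  2.04  0.71  0.32]
0.17 55 0 [ 0.88  0.83 -0.99  2.09  1.88  0.42  0.26]
0.17 55 0.8 [ 0.95  0.91 -1.11  2.08  1.85  0.53  0.35]
0.17 60 0 [ 0.6   0.65 -0.62  2.04  1.43  0.19  0.54]
0.17 60 0.8 [ 0.6   0.65 -0.62  2.04  1.43  0.19  0.54]
0.17 65 -0.8 [ 0.09  0.57  0.02  2.01 -0.72  0.19  2.53]
0.17 65 0 [ 0.41  0.6  -0.39  1.99  0.53  0.19  1.37]
0.17 65 0.8 [ 0.41  0.6  -0.4   1.99  0.53  0.19  1.37]
0.17 70 -0.8 [ 0.14  0.58 -0.06  1.94 -0.19  0.29  2.01]
0.17 70 0 [ 0.23  0.58 -0.19  1.93  0.04  0.3   1.8 ]
0.17 70 0.8 [ 0.33  0.6  -0.32  1.92  0.28  0.31  1.58]
0 45 0 [ 1.    1.11 -1.25  2.21  2.3   0.88 -0.08]
0 45 0.8 [ 1.04  1.21 -1.34  2.21  2.27  0.97  0.03]
0 50 0 [ 0.92  0.96 -1.15  2.16  2.14  0.73 -0.07]
0 50 0.8 [ 0.98  1.
[... 1391 characters left out ...]
[ 0.87  1.08 -1.23  2.22  2.25  1.08 -0.3 ]
-0.2 50 0 [ 0.73  0.84 -0.98  2.17  2.12  0.79 -0.4 ]
-0.2 50 0.8 [ 0.83  0.97 -1.15  2.17  2.09  0.93 -0.27]
-0.2 55 0 [ 0.61  0.72 -0.81  2.12  1.93  0.59 -0.32]
-0.2 55 0.8 [ 0.75  0.84 -1.02  2.11  1.91  0.74 -0.2 ]
-0.2 60 0 [ 0.32  0.59 -0.42  2.07  1.64  0.31 -0.16]
-0.2 60 0.8 [ 0.55  0.68 -0.72  2.06  1.65  0.49 -0.08]
-0.2 65 -0.8 [-0.34  0.6   0.45  2.05 -0.97  0.19  2.28]
-0.2 65 0 [ 0.09  0.56 -0.11  2.02  0.81  0.19  0.6 ]
-0.2 65 0.8 [ 0.09  0.56 -0.11  2.02  0.81  0.19  0.6 ]
-0.2 70 -0.8 [-0.17  0.58  0.23  1.97 -0.24  0.27  1.6 ]
-0.2 70 0 [-0.09  0.57  0.13  1.96 -0.02  0.27  1.4 ]
-0.2 70 0.8 [0.01 0.57 0.   1.96 0.22 0.28 1.18]
```

```bash
python3 - <<'E'
from fk import *
def t(p,yaw,th,tag):
    q,e,r=ik(p,Rt(yaw,np.radians(th)),np.array([.1,.5,0,1.95,0,.3,1.6]),w=.01)
    print(tag,yaw,th,e<.002 and r<.02,q.round(2))
for th in(66,68):
  for yaw in (0,.1): 
    for z in(.02,.06,.1,.14): t(sh(-.035,-.137,z),yaw,th,z)
print('push')
for th in(65,68,72,76,80):
  for x in(-.24,-.15,-.07): t(sh(x,.03,.015),.17,th,x)
E
```

```text
0.02 0 66 True [ 0.31  0.6  -0.32  2.02  0.86  0.19  0.83]
0.06 0 66 True [ 0.1   0.51 -0.05  2.02  0.01  0.2   1.63]
0.1 0 66 True [ 0.1   0.44 -0.05  1.99 -0.    0.29  1.63]
0.14 0 66 True [ 0.1   0.38 -0.05  1.97 -0.01  0.37  1.64]
0.02 0.1 66 True [ 0.38  0.62 -0.38  2.    0.75  0.19  1.07]
0.06 0.1 66 True [ 0.22  0.52 -0.17  2.    0.02  0.21  1.74]
0.1 0.1 66 True [ 0.22  0.45 -0.16  1.98 -0.01  0.3   1.77]
0.14 0.1 66 True [ 0.21  0.39 -0.15  1.95 -0.04  0.39  1.79]
0.02 0 68 True [ 0.18  0.59 -0.16  2.    0.35  0.19  1.31]
0.06 0 68 True [ 0.1   0.52 -0.05  1.99  0.    0.26  1.63]
0.1 0 68 True [ 0.1   0.45 -0.05  1.96 -0.    0.34  1.63]
0.14 0 68 True [ 0.1   0.39 -0.04  1.94 -0.01  0.43  1.64]
0.02 0.1 68 True [ 0.21  0.59 -0.16  1.99  0.1   0.19  1.67]
0.06 0.1 68 True [ 0.2   0.52 -0.15  1.97  0.01  0.27  1.74]
0.1 0.1 68 True [ 0.19  0.46 -0.14  1.95 -0.01  0.35  1.76]
0.14 0.1 68 True [ 0.18  0.4  -0.13  1.93 -0.04  0.44  1.78]
push
-0.24 0.17 65 False [ 0.85  0.93 -1.41  2.48  1.73  0.94 -0.02]
-0.15 0.17 65 True [ 0.49  0.62 -0.88  2.34  1.79  0.48 -0.14]
-0.07 0.17 65 True [ 0.15  0.57 -0.47  2.17  1.59  0.25  0.02]
-0.24 0.17 68 True [ 0.84  0.92 -1.41  2.48  1.71  0.94 -0.01]
-0.15 0.17 68 True [ 0.25  0.51 -0.57  2.31  1.61  0.29 -0.02]
-0.07 0.17 68 True [ 0.02  0.54 -0.3   2.14  1.1   0.19  0.47]
-0.24 0.17 72 True [ 0.25  0.42 -0.57  2.46  1.56  0.24 -0.03]
-0.15 0.17 72 True [ 0.03  0.47 -0.32  2.27  0.99  0.19  0.56]
-0.07 0.17 72 True [-0.24  0.53  0.02  2.1   0.02  0.19  1.5 ]
-0.24 0.17 76 True [ 0.07  0.39 -0.36  2.41  0.93  0.19  0.59]
-0.15 0.17 76 True [-0.24  0.46  0.02  2.23  0.03  0.21  1.48]
-0.07 0.17 76 True [-0.22  0.55 -0.    2.04  0.04  0.31  1.48]
-0.24 0.17 80 True [-0.24  0.38  0.01  2.38  0.04  0.21  1.46]
-0.15 0.17 80 True [-0.21  0.47 -0.01  2.17  0.05  0.32  1.47]
-0.07 0.17 80 True [-0.2   0.56 -0.02  1.98  0.05  0.42  1.48]
```

```bash
python3 - <<'E'
from fk import *
print(rel(sh(-.09,-.137,.17),Rt(.08,np.radians(74))))
print(ctrl.observe()['joint_vel'],ctrl.observe()['eef_pos'])
E
```

```text
[-0.06, -0.0083, -0.0102, 0.0593, 0.3221, -0.0551]
[-0.01307329 -0.03534844  0.00469054  0.01760624 -0.0034223   0.00198433
  0.00882785] [ 0.64569267 -0.07350239  0.12654298]
```

>>> carry_out(deltas=[1,-0.015,-0.002,-0.003,0.015,0.08,-0.014,1,-0.03,-0.004,-0.005,0.03,0.16,-0.028,1,-0.045,-0.006,-0.008,0.045,0.24,-0.042,1,-0.06,-0.008,-0.01,0.06,0.32,-0.055,1,-0.06,-0.008,-0.01,0.06,0.32,-0.055,1,-0.06,-0.008,-0.01,0.06,0.32,-0.055,1,-0.06,-0.008,-0.01,0.06,0.32,-0.055,1,-0.06,-0.008,-0.01,0.06,0.32,-0.055])

```text
t: 5.0
eef_pos: [0.6042, -0.0908, 0.1703]
orientation: [[0.277, -0.077, 0.958], [0.022, 0.997, 0.073], [-0.96, 0.0, 0.278]]
contact_force: [0.2, -0.5, -0.1]
gripper_width: 0.0001
```

```bash
cat > st.py <<'E'
from fk import *
def st():
    s=ctrl.observe();R=np.array(s["orientation"]);x=R[:,0]
    p=S.T@(np.array(s["eef_pos"])-O)
    print("t",round(s['t'],2),"sh",p.round(4),"yaw %.3f tilt %.1f"%(np.arctan2(-R[0,1],R[1,1]),np.degrees(np.arcsin(-x[2]))),"q",np.round(s['joints'],3),"F",np.round(S.T@s['contact_force'],1),"w",round(s['gripper_width'],3))
E
python3 - <<'E'
from st import *
st()
R=Rt(.08,np.radians(68))
for p in(sh(-.075,-.137,.03),sh(-.033,-.137,.02)): print(rel(p,R))
E
```

```text
t 5.0 sh [-0.0913 -0.1383  0.1703] yaw 0.077 tilt 73.8 q [-0.383  0.345  0.602  1.973 -0.44   0.647  2.134] F [ 0.1 -0.5 -0.1] w 0.0
[0.1393, 0.0028, -0.0236, -0.0033, -0.1019, 0.0008]
[0.1605, 0.0068, 0.0138, -0.0033, -0.1019, 0.0008]
```

```bash
python3 - <<'E'
from st import *
q=np.array(ctrl.observe()['joints'])
for th in(66,68,70,72,75):
  for yaw in(.17,.08,-.05):
    o=[]
    for z in(.03,):
        a=ik(sh(-.037,-.137,z),Rt(yaw,np.radians(th)),q,w=.05); o.append(a)
    print(th,yaw,[(x[0].round(2).tolist(),round(x[1],4),round(x[2],3)) for x in o])
E
```

```text
66 0.17 [([0.1, 0.57, 0.0, 2.02, -0.64, 0.19, 2.46], np.float64(0.0), np.float64(0.0))]
66 0.08 [([-0.02, 0.57, 0.14, 2.03, -0.82, 0.19, 2.51], np.float64(0.0001), np.float64(0.001))]
66 -0.05 [([-0.18, 0.58, 0.3, 2.05, -0.94, 0.19, 2.46], np.float64(0.0001), np.float64(0.001))]
68 0.17 [([0.03, 0.57, 0.1, 2.0, -0.65, 0.25, 2.44], np.float64(0.0), np.float64(0.0))]
68 0.08 [([-0.04, 0.57, 0.16, 2.01, -0.65, 0.23, 2.34], np.float64(0.0), np.float64(0.0))]
68 -0.05 [([-0.15, 0.57, 0.26, 2.02, -0.67, 0.22, 2.19], np.float64(0.0), np.float64(0.0))]
70 0.17 [([-0.05, 0.58, 0.19, 1.97, -0.65, 0.32, 2.43], np.float64(0.0), np.float64(0.0))]
70 0.08 [([-0.1, 0.58, 0.24, 1.98, -0.66, 0.3, 2.33], np.float64(0.0), np.float64(0.0))]
70 -0.05 [([-0.2, 0.59, 0.33, 2.0, -0.67, 0.29, 2.18], np.float64(0.0), np.float64(0.0))]
72 0.17 [([-0.1, 0.59, 0.26, 1.95, -0.64, 0.38, 2.4], np.float64(0.0), np.float64(0.0))]
72 0.08 [([-0.16, 0.59, 0.3, 1.96, -0.65, 0.36, 2.3], np.float64(0.0), np.float64(0.0))]
72 -0.05 [([-0.24, 0.6, 0.38, 1.97, -0.66, 0.35, 2.16], np.float64(0.0), np.float64(0.0))]
75 0.17 [([-0.16, 0.61, 0.34, 1.91, -0.61, 0.46, 2.36], np.float64(0.0), np.float64(0.0))]
75 0.08 [([-0.21, 0.62, 0.38, 1.92, -0.62, 0.45, 2.26], np.float64(0.0), np.float64(0.0))]
75 -0.05 [([-0.28, 0.63, 0.44, 1.93, -0.63, 0.44, 2.12], np.float64(0.0), np.float64(0.0))]
```

```bash
python3 - <<'E'
from st import *
R=Rt(.08,np.radians(70))
for p in(sh(-.08,-.137,.10),sh(-.08,-.137,.025)): print(rel(p,R))
E
```

```text
[0.0706, 0.0023, -0.0089, -0.0033, -0.067, 0.0008]
[0.1427, 0.0023, -0.0298, -0.0033, -0.067, 0.0008]
```

>>> carry_out(deltas=[1,0.024,0.001,-0.003,-0.001,-0.022,0,1,0.048,0.002,-0.006,-0.002,-0.045,0,1,0.071,0.002,-0.009,-0.003,-0.067,0,1,0.089,0.002,-0.014,-0.003,-0.067,0,1,0.107,0.002,-0.02,-0.003,-0.067,0,1,0.125,0.002,-0.025,-0.003,-0.067,0,1,0.143,0.002,-0.03,-0.003,-0.067,0,1,0.143,0.002,-0.03,-0.003,-0.067,0])

```text
t: 6.0
eef_pos: [0.6143, -0.0881, 0.0236]
orientation: [[0.339, -0.079, 0.938], [0.027, 0.997, 0.074], [-0.941, -0.0, 0.34]]
contact_force: [-1.4, 0.1, -0.1]
gripper_width: 0.0002
```

```bash
python3 - <<'E'
from st import *
st()
R=Rt(.08,np.radians(70))
for p in(sh(-.036,-.137,.025),sh(-.036,-.137,.05)): print(rel(p,R))
a=grab_frame("scene");cv2.imwrite("pics/scene3.png",cv2.resize(a[100:280,160:340],None,fx=3.3,fy=3.3,interpolation=cv2.INTER_CUBIC))
E
```

```text
t 6.0 sh [-0.0809 -0.1373  0.0236] yaw 0.079 tilt 70.1 q [-0.083  0.546  0.231  2.084 -0.792  0.251  2.49 ] F [-1.4  0.4 -0.1] w 0.0
[0.0139, 0.0045, 0.0425, -0.0008, -0.0024, 0.0006]
[-0.0096, 0.0045, 0.051, -0.0008, -0.0024, 0.0006]
```

View pics/scene3.png

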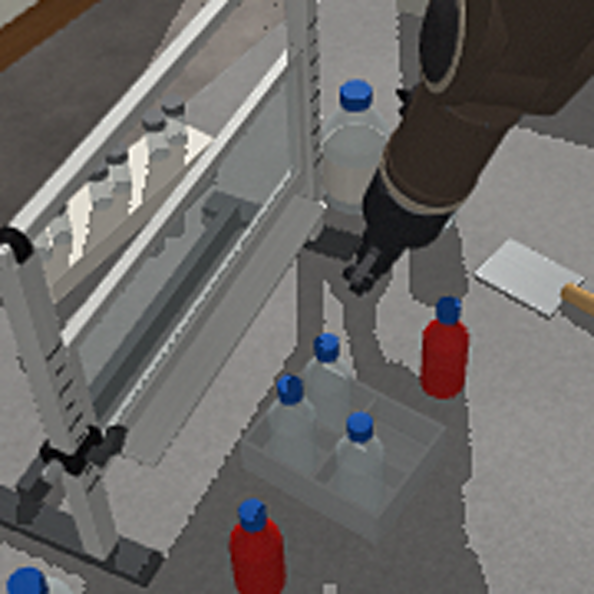

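>>> carry_out(deltas=[1,0.002,0.001,0.007,0,0,0,1,0.005,0.001,0.014,0,0,0,1,0.007,0.002,0.021,0,0,0,1,0.009,0.003,0.028,0,0,0,1,0.012,0.004,0.035,0,0,0,1,0.014,0.0045,0.0425,0,0,0,1,0.014,0.0045,0.0425,0,0,0,1,0.014,0.0045,0.0425,0,0,0])

```text
t: 7.05
eef_pos: [0.6597, -0.0793, 0.0264]
orientation: [[0.341, -0.081, 0.937], [0.026, 0.997, 0.076], [-0.94, -0.001, 0.342]]
contact_force: [-0.4, -0.7, -0.4]
gripper_width: 0.0001
```

```bash
python3 - <<'E'
from st import *
st()
R=np.array(ctrl.observe()['orientation'])
print(R.T@np.array([0,0,.01]))
E
```

```text
t 7.05 sh [-0.0346 -0.1364  0.0264] yaw 0.081 tilt 70.0 q [-0.152  0.597  0.299  1.984 -0.766  0.314  2.423] F [-0.5 -0.6 -0.4] w 0.0
[-9.39704136e-03 -1.28678842e-05  3.41986082e-03]
```

>>> carry_out(deltas=[1,-0.0019,0,0.0007,0,0,0,1,-0.0038,0,0.0014,0,0,0,1,-0.0056,0,0.002,0,0,0,1,-0.0075,0,0.0027,0,0,0,1,-0.0094,0,0.0034,0,0,0,1,-0.0113,0,0.0041,0,0,0,1,-0.0113,0,0.0041,0,0,0,1,-0.0113,0,0.0041,0,0,0])

```text
t: 8.05
eef_pos: [0.6592, -0.0793, 0.0383]
orientation: [[0.34, -0.081, 0.937], [0.027, 0.997, 0.076], [-0.94, -0.001, 0.341]]
contact_force: [-5.7, -0.2, -0.3]
gripper_width: -0.0006
```

```bash
python3 - <<'E'
from st import *
st()
E
```

```text
t 8.05 sh [-0.0351 -0.1363  0.0383] yaw 0.081 tilt 70.0 q [-0.175  0.579  0.329  1.982 -0.748  0.34   2.402] F [-5.6  0.8 -0.3] w -0.001
```

>>> carry_out(deltas=[1,-0.0019,0,0.0007,0,0,0,1,-0.0038,0,0.0014,0,0,0,1,-0.0056,0,0.002,0,0,0,1,-0.0075,0,0.0027,0,0,0,1,-0.0094,0,0.0034,0,0,0,1,-0.0113,0,0.0041,0,0,0,1,-0.0132,0,0.0048,0,0,0,1,-0.015,0,0.0055,0,0,0])

```text
t: 9.05
eef_pos: [0.6591, -0.0793, 0.0542]
orientation: [[0.34, -0.081, 0.937], [0.027, 0.997, 0.076], [-0.94, -0.001, 0.341]]
contact_force: [-6.2, -1.4, -2.1]
gripper_width: 0.0003
```

```bash
python3 - <<'E'
from st import *
st()
a=grab_frame("scene");cv2.imwrite("pics/scene4.png",cv2.resize(a[130:270,160:310],None,fx=4,fy=4,interpolation=cv2.INTER_CUBIC))
for c in("scene",): print([(np.round(d['position'],4).tolist(),round(d['score'],2)) for d in landmark_of("sash_edge",c)])
E
```

```text
t 9.05 sh [-0.0353 -0.1363  0.0542] yaw 0.081 tilt 70.1 q [-0.204  0.557  0.367  1.977 -0.723  0.374  2.375] F [-6.4 -0.3 -2.1] w 0.0
[([0.6306, 0.0538, 0.1085], 0.66)]
```

View pics/scene4.png

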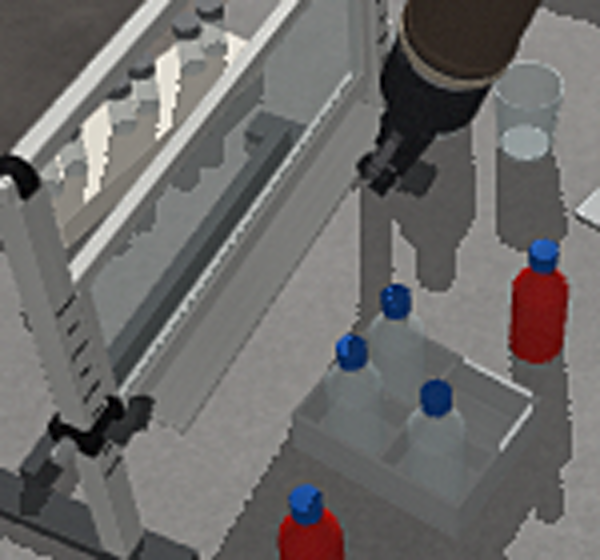

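>>> carry_out(deltas=[1,-0.0055,0,0.002,0,0,0,1,-0.011,0,0.004,0,0,0,1,-0.0165,0,0.006,0,0,0,1,-0.022,0,0.008,0,0,0,1,-0.0275,0,0.01,0,0,0,1,-0.033,0,0.012,0,0,0,1,-0.0385,0,0.014,0,0,0,1,-0.042,0,0.0153,0,0,0])

```text
t: 10.15
eef_pos: [0.6587, -0.0792, 0.0989]
orientation: [[0.339, -0.081, 0.937], [0.027, 0.997, 0.077], [-0.94, -0.001, 0.34]]
contact_force: [-6.8, -1.0, -2.7]
gripper_width: 0.0002
```

```bash
python3 - <<'E'
from st import *
st()
a=grab_frame("scene");cv2.imwrite("pics/scene5.png",cv2.resize(a[130:270,160:310],None,fx=4,fy=4,interpolation=cv2.INTER_CUBIC));cv2.imwrite("pics/scene5raw.png",a)
cv2.imwrite("pics/m5.png",cv2.resize(a[200:260,170:250],None,fx=9,fy=9,interpolation=cv2.INTER_CUBIC))
a=grab_frame("top");cv2.imwrite("pics/top5raw.png",a)
cv2.imwrite("pics/t5.png",cv2.resize(a[130:190,160:240],None,fx=9,fy=9,interpolation=cv2.INTER_CUBIC))
for c in("scene","top"):
  for n in ("sash_edge","mark_tip"): print(n,c,[(np.round(d['position'],4).tolist(),round(d['score'],2)) for d in landmark_of(n,c)])
E
```

```text
t 10.15 sh [-0.0356 -0.1361  0.0989] yaw 0.081 tilt 70.1 q [-0.278  0.496  0.463  1.958 -0.649  0.464  2.297] F [-6.9  0.1 -2.7] w 0.0
sash_edge scene [([0.6323, 0.0544, 0.1525], 0.64), ([0.4545, 0.0681, 0.0172], 0.55), ([0.5539, 0.0969, 0.0052], 0.46), ([0.4547, -0.2089, 0.002], 0.21)]
mark_tip scene [([0.6104, 0.222, 0.1562], 0.72)]
sash_edge top [([0.6319, 0.0563, 0.15], 0.55)]
mark_tip top [([0.6084, 0.2193, 0.1558], 0.58), ([0.5995, 0.0698, 0.0202], 0.53), ([0.4499, -0.2119, -0.0001], 0.4)]
```

View pics/scene5.png

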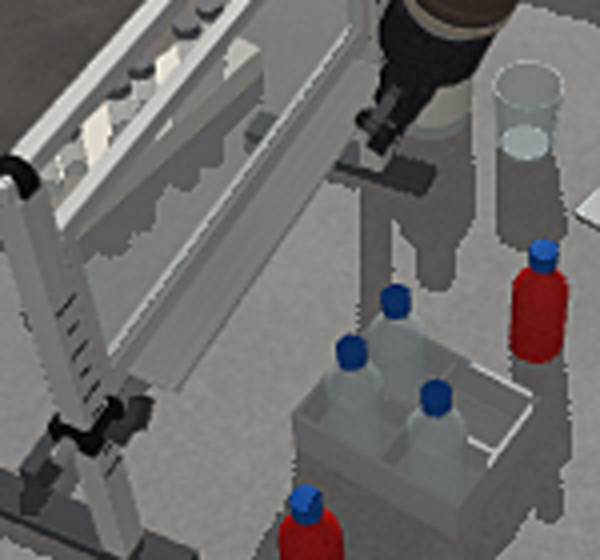

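View pics/m5.png

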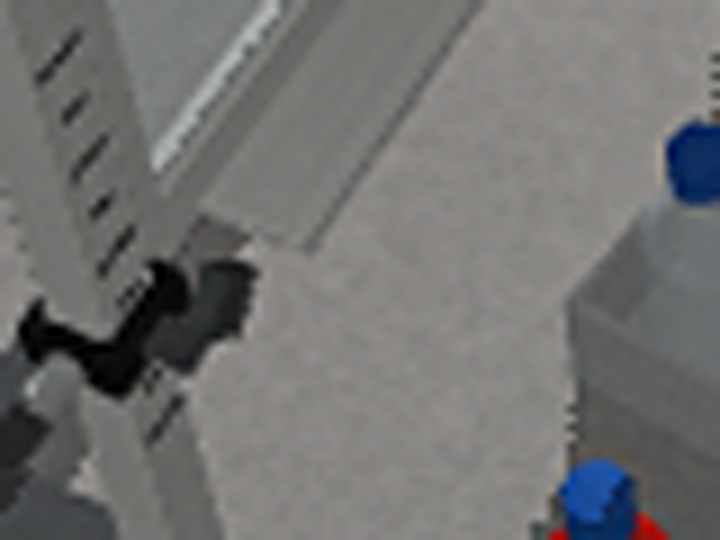

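View pics/t5.png

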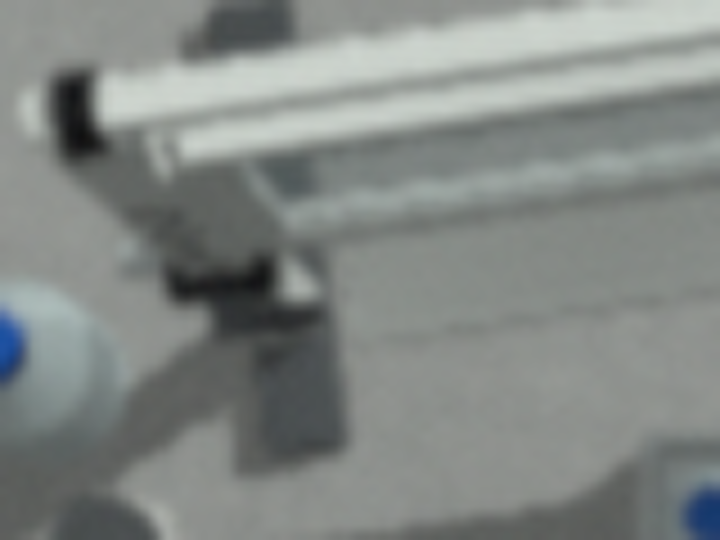

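```bash
python3 - <<'E'
from st import *
def up(im,x0,y0,w,h,f): return cv2.resize(im[y0:y0+h,x0:x0+w],None,fx=f,fy=f,interpolation=cv2.INTER_NEAREST)
f=14;x0,y0,w,h=180,212,46,40
a=cv2.imread("pics/scene5raw.png");A=up(a,x0,y0,w,h,f)
def pt(c,p,x0,y0,f):
    u=proj(c,p);return tuple(int(v) for v in ((u-[x0,y0]+.5)*f))
for z,col in((.150,(0,0,255)),(.156,(0,255,0))):
    P=[sh(-.04,0.05,z),sh(-.04,.16,z),sh(-.006,.16,z)]
    for i in range(2): cv2.line(A,pt("scene",P[i],x0,y0,f),pt("scene",P[i+1],x0,y0,f),col,1)
for z,col in((.150,(255,0,255)),(.156,(255,255,0)),(.162,(0,255,255))):
    cv2.circle(A,pt("scene",sh(-.03,.169,z),x0,y0,f),3,col,-1)
cv2.imwrite("pics/o5s.png",A)
x0,y0,w,h=180,150,46,36
a=cv2.imread("pics/top5raw.png");A=up(a,x0,y0,w,h,f)
for z,col in((.150,(0,0,255)),):
    P=[sh(-.04,0.05,z),sh(-.04,.16,z),sh(-.006,.16,z)]
    for i in range(2): cv2.line(A,pt("top",P[i],x0,y0,f),pt("top",P[i+1],x0,y0,f),col,1)
for z,col in((.150,(255,0,255)),(.162,(0,255,255))):
    cv2.circle(A,pt("top",sh(-.03,.169,z),x0,y0,f),3,col,-1)
cv2.imwrite("pics/o5t.png",A)
E
```

```text
(no output)
```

View pics/o5s.png

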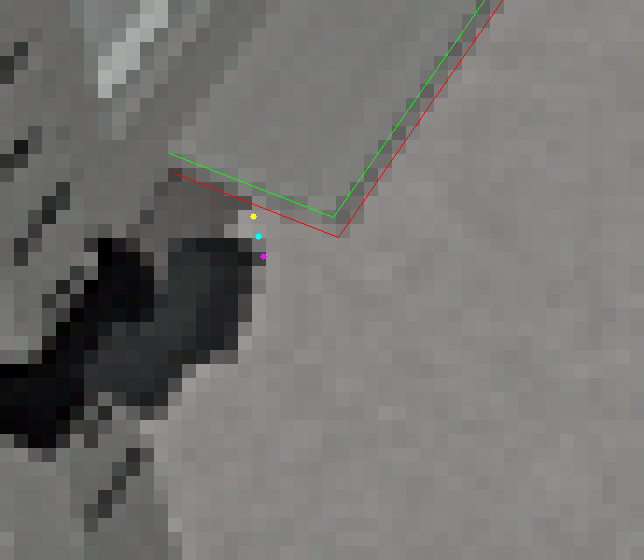

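View pics/o5t.png

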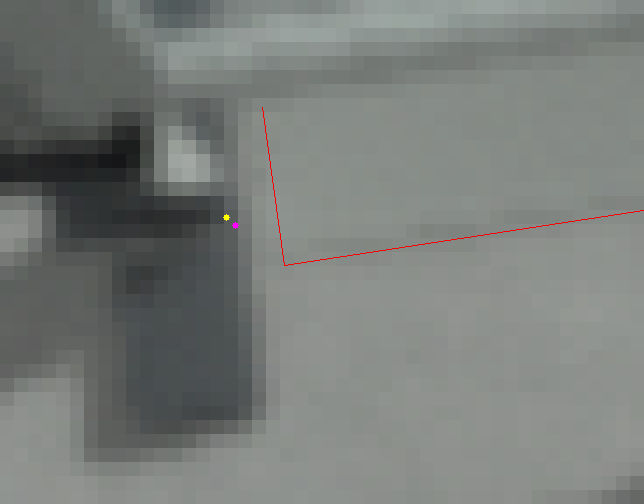

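```bash
python3 - <<'E'
from st import *
for s in((198.0,229.0),(197.5,229.0),(198.3,229.8),(197.3,228.6)):
  for t in((195.6,165.0),(195.2,165.0),(196,164.8)):
    print(s,t,(S.T@(tri(ray("scene",*s),ray("top",*t))-O)).round(4))
a=cv2.imread("pics/scene5raw.png");print(a[224:240,190:202].mean(2).astype(int))
b=cv2.imread("pics/top5raw.png");print(b[160:170,184:202].mean(2).astype(int))
E
```

```text
(198.0, 229.0) (195.6, 165.0) [-0.0294  0.1699  0.1543]
(198.0, 229.0) (195.2, 165.0) [-0.0297  0.1707  0.1556]
(198.0, 229.0) (196, 164.8) [-0.0286  0.1689  0.1526]
(197.5, 229.0) (195.6, 165.0) [-0.0288  0.1702  0.1542]
(197.5, 229.0) (195.2, 165.0) [-0.0292  0.171   0.1556]
(197.5, 229.0) (196, 164.8) [-0.028   0.1692  0.1525]
(198.3, 229.8) (195.6, 165.0) [-0.0293  0.1701  0.1512]
(198.3, 229.8) (195.2, 165.0) [-0.0296  0.1709  0.1525]
(198.3, 229.8) (196, 164.8) [-0.0285  0.1691  0.1494]
(197.3, 228.6) (195.6, 165.0) [-0.0288  0.1701  0.1558]
(197.3, 228.6) (195.2, 165.0) [-0.0292  0.171   0.1571]
(197.3, 228.6) (196, 164.8) [-0.028   0.1691  0.1541]
[[104 100  65  89 105 117 119 131 129 122 120 122]
 [102  74  83  82  83  80  99 125 113 123 129 125]
 [ 95  85  86  85  84  79  76  79 132 115 109 115]
 [ 66  88  86  85  85  82  88 147 139 139 120 124]
 [ 87  89  87  91  86  78 127 151 145 138 138 136]
 [ 92  88  59  38  25  25  23  57 115 136 134 133]
 [ 51  95  42  44  43  32  30  24  63 141 134 131]
 [ 18  85  46  48  46  38  34  43 125 141 136 135]
 [ 13  62  49  48  46  35  3
[... 431 characters left out ...]
110 133 135 136 139 139]
 [ 32  29  30  23  22  31  70 122 160 164 148 119 113 131 137 140 140 140]
 [ 36  34  37  37  36  45  79 121 153 160 149 126 114 129 132 140 139 139]
 [ 47  46  47  47  49  54  68  91 110 115 109 101 107 128 136 142 141 140]
 [ 56  51  50  49  51  53  50  57  63  65  65  74  96 123 139 145 143 141]
 [ 61  52  51  49  45  46  42  45  47  49  54  70  90 118 138 144 143 142]
 [ 66  57  54  53  53  54  54  51  54  62  72  84  91 115 136 142 142 142]
 [ 73  70  73  72  71  74  74  69  69  71  77  85  92 111 133 137 140 139]
 [ 86  85  86  83  73  68  68  67  68  71  75  82  88 109 131 135 135 138]
 [ 92  92  91  85  70  60  58  62  70  75  78  80  87 107 134 139 137 140]]
```

```bash
python3 - <<'E'
from st import *
r={}
for i in range(6):
  for c in("scene","top"):
    grab_frame(c)
    for n in ("sash_edge","mark_tip"):
        for d in landmark_of(n,c):
            p=S.T@(np.array(d['position'])-O)
            if p[2]>.1: r.setdefault((n,c),[]).append(p);break
for k,v in r.items(): v=np.array(v);print(k,len(v),v.mean(0).round(4),v.std(0).round(4))
st()
E
```

```text
('sash_edge', 'scene') 6 [-0.0414  0.0015  0.1531] [0.0011 0.0022 0.0013]
('mark_tip', 'scene') 5 [-0.0296  0.1695  0.1548] [0.0012 0.0011 0.0019]
('sash_edge', 'top') 6 [-0.0417  0.0008  0.1503] [0.0016 0.0006 0.0014]
('mark_tip', 'top') 6 [-0.0328  0.1678  0.1573] [0.0021 0.0014 0.0013]
t 12.25 sh [-0.0355 -0.1361  0.0989] yaw 0.081 tilt 70.1 q [-0.278  0.496  0.463  1.958 -0.649  0.464  2.297] F [-7.4 -0.3 -0.3] w 0.0
```

>>> carry_out(deltas=[1,-0.0008,0,0.0003,0,0,0,1,-0.0016,0,0.0006,0,0,0,1,-0.0024,0,0.0009,0,0,0,1,-0.0033,0,0.0012,0,0,0,1,-0.0033,0,0.0012,0,0,0,1,-0.0033,0,0.0012,0,0,0,1,-0.0033,0,0.0012,0,0,0,1,-0.0033,0,0.0012,0,0,0])

```text
t: 13.25
eef_pos: [0.6588, -0.0792, 0.1023]
orientation: [[0.339, -0.081, 0.937], [0.027, 0.997, 0.076], [-0.94, -0.001, 0.34]]
contact_force: [-6.5, -1.7, -2.8]
gripper_width: 0.0003
```

```bash
python3 - <<'E'
from st import *
st()
f=14
def up(im,x0,y0,w,h,f): return cv2.resize(im[y0:y0+h,x0:x0+w],None,fx=f,fy=f,interpolation=cv2.INTER_NEAREST)
def pt(c,p,x0,y0,f):
    u=proj(c,p);return tuple(int(v) for v in ((u-[x0,y0]+.5)*f))
a=grab_frame("scene");cv2.imwrite("pics/scene6raw.png",a)
x0,y0,w,h=180,212,46,40
A=up(a,x0,y0,w,h,f)
for z,col in((.150,(0,0,255)),(.154,(0,255,0))):
    P=[sh(-.04,0.05,z),sh(-.04,.16,z),sh(-.006,.16,z)]
    for i in range(2): cv2.line(A,pt("scene",P[i],x0,y0,f),pt("scene",P[i+1],x0,y0,f),col,1)
cv2.circle(A,pt("scene",sh(-.03,.169,.154),x0,y0,f),3,(0,255,0),-1)
cv2.imwrite("pics/o6s.png",A)
r={}
for i in range(4):
  for c in("scene","top"):
    grab_frame(c)
    for n in ("sash_edge","mark_tip"):
        for d in landmark_of(n,c):
            p=S.T@(np.array(d['position'])-O)
            if p[2]>.1: r.setdefault((n,c),[]).append(p);break
for k,v in r.items(): v=np.array(v);print(k,len(v),v.mean(0).round(4),v.std(0).round(4))
st()
E
```

```text
t 13.25 sh [-0.0355 -0.1361  0.1023] yaw 0.081 tilt 70.1 q [-0.283  0.492  0.469  1.956 -0.643  0.471  2.291] F [-6.7 -0.6 -2.8] w 0.0
('sash_edge', 'scene') 4 [-0.0397  0.001   0.1568] [0.0011 0.0011 0.0009]
('mark_tip', 'scene') 4 [-0.0296  0.1703  0.1551] [0.0014 0.0006 0.0003]
('sash_edge', 'top') 4 [-0.042   0.0006  0.1553] [0.0007 0.0005 0.0008]
('mark_tip', 'top') 4 [-0.034   0.169   0.1568] [0.0013 0.0013 0.0012]
t 14.5 sh [-0.0355 -0.1361  0.1023] yaw 0.081 tilt 70.1 q [-0.283  0.492  0.469  1.956 -0.643  0.471  2.291] F [-6.9 -0.1 -2. ] w -0.0
```

View pics/o6s.png

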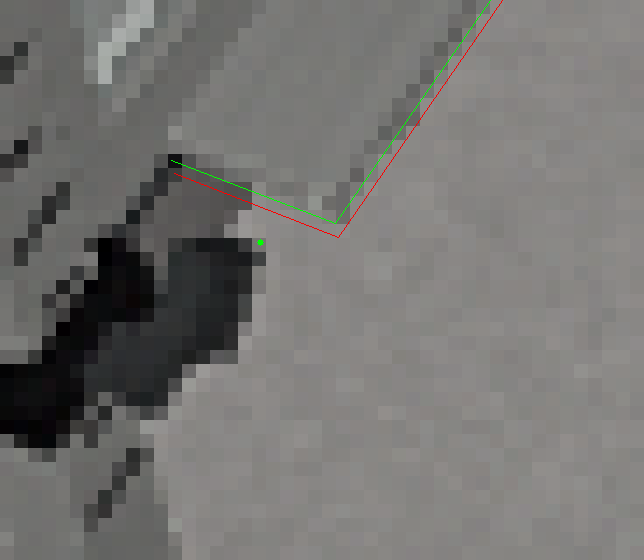

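```bash
python3 - <<'E'
from st import *
R=np.array(ctrl.observe()['orientation'])
print(R.T@(S@np.array([-.07,0,0])), R.T@(S@np.array([-.07,0,.0])+[0,0,.1]))
E
```

```text
[-0.02372918 -0.00635511 -0.06554799] [-0.11775494 -0.00643572 -0.03150169]
```

>>> carry_out(deltas=[1,-0.002,-0.0005,-0.0055,0,0,0,1,-0.004,-0.001,-0.011,0,0,0,1,-0.007,-0.002,-0.0193,0,0,0,1,-0.0105,-0.003,-0.029,0,0,0,1,-0.014,-0.004,-0.0387,0,0,0,1,-0.0175,-0.005,-0.0483,0,0,0,1,-0.021,-0.006,-0.058,0,0,0,1,-0.0237,-0.0064,-0.0655,0,0,0])

```text
t: 15.5
eef_pos: [0.5902, -0.0914, 0.1027]
orientation: [[0.341, -0.08, 0.937], [0.026, 0.997, 0.076], [-0.94, -0.001, 0.342]]
contact_force: [-0.5, 0.5, -0.5]
gripper_width: -0.0001
```

```bash
python3 - <<'E'
from st import *
st()
r={}
for i in range(4):
  for c in("scene","top"):
    a=grab_frame(c);cv2.imwrite(f"pics/{c}7raw.png",a)
    for n in ("sash_edge","mark_tip","tray_push","tray_front"):
        for d in landmark_of(n,c):
            p=S.T@(np.array(d['position'])-O)
            if p[2]>.1 or n[0]=='t': r.setdefault((n,c),[]).append(p);break
for k,v in r.items(): v=np.array(v);print(k,len(v),v.mean(0).round(4),v.std(0).round(4))
cv2.imwrite("pics/o7.png",cv2.resize(cv2.imread("pics/scene7raw.png")[100:300,140:360],None,fx=3,fy=3,interpolation=cv2.INTER_CUBIC))
E
```

```text
t 15.5 sh [-0.1052 -0.1364  0.1027] yaw 0.080 tilt 70.0 q [-0.252  0.392  0.449  2.11  -0.651  0.403  2.359] F [-0.4  0.5 -0.5] w -0.0
('sash_edge', 'scene') 3 [-0.0392  0.0016  0.1566] [0.0017 0.0014 0.0009]
('mark_tip', 'scene') 4 [-0.0293  0.1691  0.1551] [0.0016 0.0026 0.001 ]
('tray_push', 'scene') 4 [-0.2129  0.0431  0.0179] [0.0012 0.0014 0.0015]
('tray_front', 'scene') 4 [-0.0774  0.0218  0.0193] [0.0017 0.0012 0.001 ]
('sash_edge', 'top') 4 [-0.0422  0.0006  0.154 ] [0.0015 0.0024 0.0006]
('mark_tip', 'top') 3 [-0.0332  0.1682  0.1559] [0.001  0.0014 0.0003]
('tray_push', 'top') 4 [-0.216   0.0481  0.0202] [0.0021 0.0011 0.0003]
('tray_front', 'top') 4 [-0.0705  0.0199  0.0202] [0.0009 0.0016 0.0016]
```

View pics/o7.png

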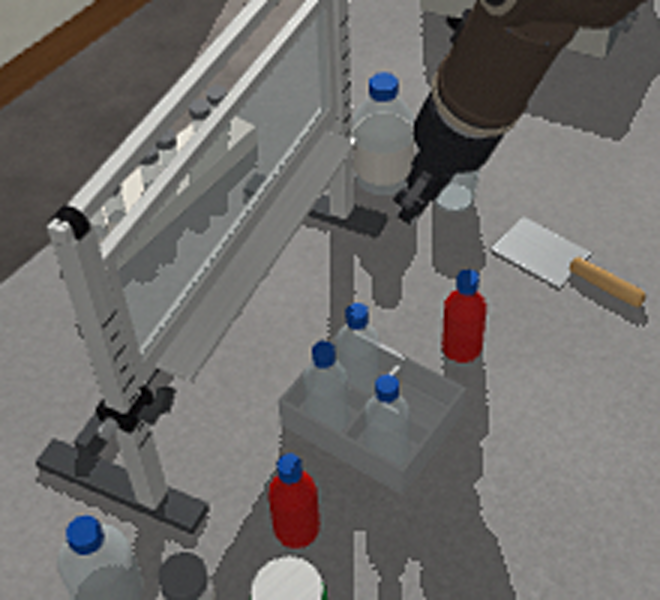

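```bash
python3 - <<'E'
from st import *
q=np.array(ctrl.observe()['joints'])
for th in(76,78,80):
  qq=q.copy()
  print(th)
  for x,z in((-.2,.2),(-.26,.15),(-.265,.027),(-.22,.027),(-.15,.027),(-.075,.027)):
    a=ik(sh(x,.03,z),Rt(.172,np.radians(th)),qq,w=.02,m=.03);qq=a[0];print(x,z,qq.round(2),a[1].round(4),a[2].round(3))
E
```

```text
76
-0.2 0.2 [-0.51  0.04  0.28  2.2   0.    0.67  1.52] 0.0 0.0
-0.26 0.15 [-0.51  0.01  0.27  2.37  0.03  0.52  1.48] 0.0 0.0
-0.265 0.027 [-0.01  0.32 -0.27  2.47  0.73  0.16  0.78] 0.0001 0.0
-0.22 0.027 [ 0.05  0.38 -0.33  2.36  0.68  0.22  0.84] 0.0 0.0
-0.15 0.027 [ 0.09  0.46 -0.38  2.2   0.64  0.31  0.92] 0.0 0.0
-0.075 0.027 [ 0.11  0.56 -0.42  2.03  0.6   0.41  0.99] 0.0 0.0
78
-0.2 0.2 [-0.53  0.05  0.31  2.17 -0.01  0.71  1.53] 0.0 0.0
-0.26 0.15 [-0.53  0.02  0.3   2.35  0.01  0.56  1.5 ] 0.0 0.0
-0.265 0.027 [-0.32  0.32  0.09  2.46 -0.09  0.16  1.59] 0.0 0.0
-0.22 0.027 [-0.31  0.37  0.09  2.36 -0.09  0.21  1.6 ] 0.0 0.0
-0.15 0.027 [-0.29  0.44  0.09  2.2  -0.09  0.29  1.61] 0.0 0.0
-0.075 0.027 [-0.29  0.53  0.09  2.03 -0.09  0.38  1.61] 0.0 0.0
80
-0.2 0.2 [-0.55  0.07  0.34  2.14 -0.03  0.75  1.55] 0.0 0.0
-0.26 0.15 [-0.55  0.04  0.33  2.32 -0.01  0.6   1.52] 0.0 0.0
-0.265 0.027 [-0.35  0.32  0.12  2.43 -0.13  0.22  1.63] 0.0 0.0
-0.22 0.027 [-0.34  0.37  0.12  2.33 -0.13  0.27  1.64] 0.0 0.0
-0.15 0.027 [-0.32  0.45  0.12  2.17 -0.14  0.35  1.65] 0.0 0.0
-0.075 0.027 [-0.31  0.54  0.13  2.   -0.14  0.44  1.65] 0.0 0.0
```

```bash
python3 - <<'E'
from st import *
R=Rt(.172,np.radians(80))
s=ctrl.observe()
print(rel(sh(-.14,-.12,.2),Rt(.1,np.radians(73))))
print(rel(sh(-.262,.03,.2),R));print(rel(sh(-.262,.03,.14),R))
E
```

```text
[-0.1042, 0.0129, -0.0014, -0.0178, 0.0526, 0.0073]
[-0.1506, 0.1512, -0.1283, -0.0879, 0.1746, 0.0249]
[-0.0942, 0.1513, -0.1488, -0.0879, 0.1746, 0.0249]
```

>>> carry_out(deltas=[0.75,-0.052,0.006,-0.001,-0.009,0.026,0.004,0.75,-0.104,0.013,-0.001,-0.018,0.053,0.007,0.75,-0.116,0.047,-0.033,-0.035,0.083,0.012,0.75,-0.127,0.082,-0.065,-0.053,0.113,0.016,0.75,-0.139,0.117,-0.097,-0.07,0.143,0.02,0.75,-0.15,0.151,-0.128,-0.088,0.175,0.025,0.75,-0.122,0.151,-0.139,-0.088,0.175,0.025,0.75,-0.094,0.151,-0.149,-0.088,0.175,0.025])

```text
t: 18.5
eef_pos: [0.4073, 0.0463, 0.1397]
orientation: [[0.173, -0.173, 0.97], [0.032, 0.985, 0.17], [-0.984, 0.002, 0.176]]
contact_force: [0.8, 1.5, -0.7]
gripper_width: 0.0211
```

```bash
python3 - <<'E'
from st import *
st()
R=Rt(.172,np.radians(80))
print(rel(sh(-.262,.03,.027),R));print(rel(sh(-.24,.03,.027),R))
E
```

```text
t 18.5 sh [-0.2618  0.0306  0.1397] yaw 0.174 tilt 79.9 q [-0.854  0.053  0.65   2.355 -0.052  0.568  1.578] F [ 1.   1.4 -0.7] w 0.021
[0.1109, -0.0008, -0.02, 0.0015, 0.002, -0.002]
[0.1148, -0.0008, 0.0017, 0.0015, 0.002, -0.002]
```

>>> carry_out(deltas=[0.75,0.016,0,-0.003,0,0,0,0.75,0.032,0,-0.006,0,0,0,0.75,0.048,0,-0.009,0,0,0,0.75,0.064,0,-0.012,0,0,0,0.75,0.08,-0.001,-0.015,0,0,0,0.75,0.096,-0.001,-0.018,0,0,0,0.75,0.111,-0.001,-0.02,0,0,0,0.75,0.111,-0.001,-0.02,0,0,0])

```text
t: 19.5
eef_pos: [0.4063, 0.044, 0.0263]
orientation: [[0.169, -0.17, 0.971], [0.029, 0.985, 0.168], [-0.985, -0.0, 0.171]]
contact_force: [0.5, 0.3, -0.5]
gripper_width: 0.0213
```

```bash
python3 - <<'E'
from st import *
st()
for c in("scene","top"):
    a=grab_frame(c);cv2.imwrite(f"pics/{c}8raw.png",a)
cv2.imwrite("pics/s8.png",cv2.resize(cv2.imread("pics/scene8raw.png")[120:320,200:400],None,fx=3,fy=3,interpolation=cv2.INTER_CUBIC))
R=Rt(.172,np.radians(78))
for x in(-.235,-.2,-.15,-.08,-.07):print(x,rel(sh(x,.03,.027),R))
E
```

```text
t 19.5 sh [-0.2632  0.0285  0.0263] yaw 0.171 tilt 80.1 q [-0.548  0.344  0.368  2.439 -0.51   0.236  2.02 ] F [ 0.6  0.2 -0.5] w 0.021
-0.235 [0.005, 0.0015, 0.027, -0.0006, -0.0353, -0.0]
-0.2 [0.0111, 0.0015, 0.0615, -0.0006, -0.0353, -0.0]
-0.15 [0.0197, 0.0016, 0.1107, -0.0006, -0.0353, -0.0]
-0.08 [0.0319, 0.0016, 0.1797, -0.0006, -0.0353, -0.0]
-0.07 [0.0336, 0.0016, 0.1895, -0.0006, -0.0353, -0.0]
```

View pics/s8.png

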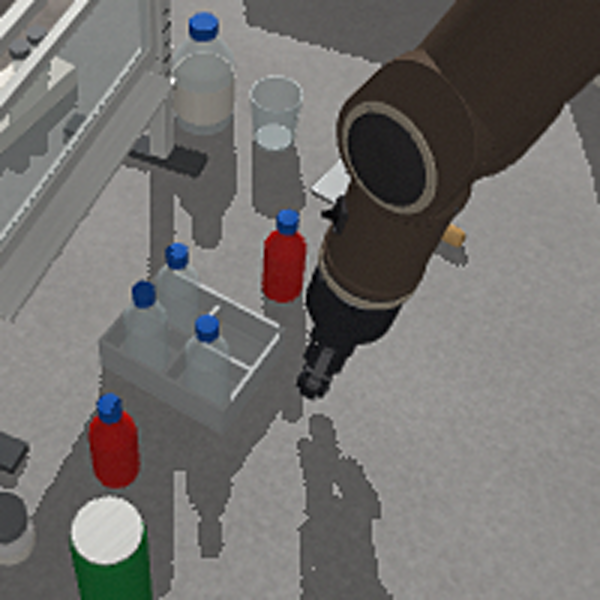

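>>> carry_out(deltas=[0.75,0.001,0,0.007,0,-0.01,0,0.75,0.003,0.001,0.014,0,-0.02,0,0.75,0.004,0.001,0.021,0,-0.03,0,0.75,0.005,0.0015,0.027,0,-0.035,0,0.75,0.0058,0.0015,0.0315,0,-0.035,0,0.75,0.0067,0.0015,0.0365,0,-0.035,0,0.75,0.0077,0.0015,0.042,0,-0.035,0,0.75,0.0087,0.0015,0.048,0,-0.035,0])

```text
t: 20.6
eef_pos: [0.452, 0.0535, 0.0258]
orientation: [[0.199, -0.17, 0.965], [0.035, 0.985, 0.167], [-0.979, 0.001, 0.203]]
contact_force: [-6.7, -2.4, 4.7]
gripper_width: 0.0215
```

```bash
cat > look.py <<'E'
from st import *
import sys
def look(tag,names=("tray_push","tray_front","sash_edge"),n=2):
    st();r={}
    for i in range(n):
      for c in("scene","top"):
        a=grab_frame(c)
        if i==0: cv2.imwrite(f"pics/{c}{tag}.png",a)
        for nm in names:
            for d in landmark_of(nm,c):
                p=S.T@(np.array(d['position'])-O)
                if nm!="sash_edge" or p[2]>.07: r.setdefault((nm,c),[]).append(p);break
    for k,v in r.items(): v=np.array(v);print(k,len(v),v.mean(0).round(4))
    a=cv2.imread(f"pics/scene{tag}.png")[120:310,180:370];b=cv2.imread(f"pics/top{tag}.png")[100:290,150:340]
    cv2.imwrite(f"pics/both{tag}.png",cv2.resize(np.hstack([a,b]),None,fx=2.1,fy=2.1,interpolation=cv2.INTER_CUBIC))
E
python3 - <<'E'
from look import *
look("9",n=1)
R=Rt(.172,np.radians(78))
for x in(-.2,-.15,-.1,-.07):print(x,rel(sh(x,.03,.027),R))
E
```

```text
t 20.6 sh [-0.2165  0.03    0.0258] yaw 0.171 tilt 78.3 q [-0.521  0.389  0.344  2.361 -0.531  0.239  2.034] F [-7.1 -1.2  4.7] w 0.022
('tray_push', 'scene') 1 [-0.2015  0.0449  0.0176]
('tray_front', 'scene') 1 [-0.0673  0.0244  0.0186]
('sash_edge', 'scene') 1 [-0.0403  0.0011  0.1547]
('tray_push', 'top') 1 [-0.2053  0.0444  0.0179]
('tray_front', 'top') 1 [-0.0598  0.0246  0.021 ]
('sash_edge', 'top') 1 [-0.0427  0.0004  0.1571]
-0.2 [0.0025, -0.0003, 0.0142, 0.0001, -0.0013, -0.0002]
-0.15 [0.0128, -0.0003, 0.0631, 0.0001, -0.0013, -0.0002]
-0.1 [0.0231, -0.0003, 0.112, 0.0001, -0.0013, -0.0002]
-0.07 [0.0293, -0.0003, 0.1414, 0.0001, -0.0013, -0.0002]
```

View pics/both9.png

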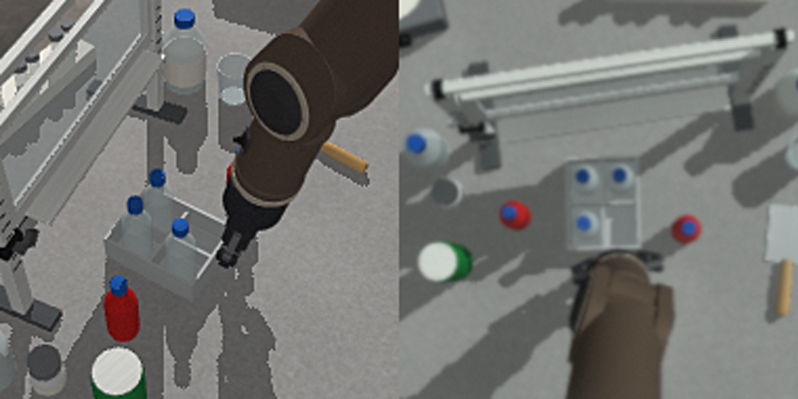

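>>> carry_out(deltas=[0.75,0.0012,0,0.0059,0,0,0,0.75,0.0024,0,0.0118,0,0,0,0.75,0.0036,0,0.0177,0,0,0,0.75,0.0048,0,0.0236,0,0,0,0.75,0.006,0,0.0295,0,0,0,0.75,0.0072,0,0.0354,0,0,0,0.75,0.0084,0,0.0413,0,0,0,0.75,0.0096,0,0.0472,0,0,0])

```text
t: 22.0
eef_pos: [0.5024, 0.0626, 0.0271]
orientation: [[0.204, -0.171, 0.964], [0.036, 0.985, 0.168], [-0.978, 0.0, 0.207]]
contact_force: [-3.5, -1.5, -1.6]
gripper_width: 0.0213
```

```bash
python3 - <<'E'
from look import *
look("10",n=1)
R=Rt(.172,np.radians(78))
for x in(-.15,-.1,-.07):print(x,rel(sh(x,.03,.027),R))
E
```

```text
t 22.0 sh [-0.1653  0.0303  0.0271] yaw 0.172 tilt 78.0 q [-0.525  0.446  0.364  2.25  -0.522  0.298  2.02 ] F [-3.7 -0.9 -1.6] w 0.021
('tray_push', 'scene') 1 [-0.0317  0.1706  0.1537]
('tray_front', 'scene') 1 [-0.0182  0.0437  0.0215]
('tray_push', 'top') 1 [-0.1569  0.0477  0.0192]
('tray_front', 'top') 1 [-0.0087  0.0433  0.0215]
('sash_edge', 'top') 1 [-0.0407 -0.0002  0.1557]
-0.15 [0.0037, -0.0004, 0.0143, 0.0002, 0.0015, -0.0002]
-0.1 [0.0142, -0.0004, 0.0632, 0.0002, 0.0015, -0.0002]
-0.07 [0.0204, -0.0004, 0.0926, 0.0002, 0.0015, -0.0002]
```

View pics/both10.png

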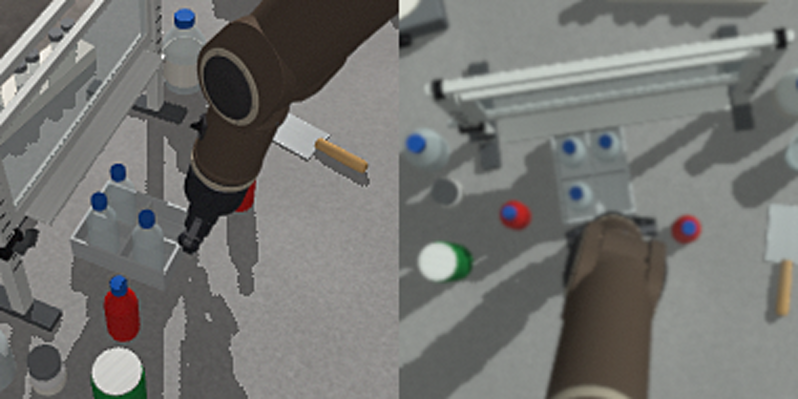

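>>> carry_out(deltas=[0.75,-0.0012,0,-0.006,0,0,0,0.75,-0.0016,0.008,-0.008,0,0,0,0.75,-0.0016,0.015,-0.008,0,0,0,0.75,-0.0004,0.015,-0.002,0,0,0,0.75,0.0006,0.015,0.003,0,0,0,0.75,0.0018,0.015,0.009,0,0,0,0.75,0.003,0.015,0.015,0,0,0,0.75,0.0042,0.015,0.021,0,0,0])

```text
t: 23.4
eef_pos: [0.5186, 0.0805, 0.0265]
orientation: [[0.2, -0.171, 0.965], [0.035, 0.985, 0.167], [-0.979, 0.001, 0.203]]
contact_force: [-6.1, -0.2, 0.4]
gripper_width: 0.0214
```

>>> carry_out(deltas=[0.75,0.0012,0,0.0059,0,0,0,0.75,0.0024,0,0.0118,0,0,0,0.75,0.0036,0,0.0177,0,0,0,0.75,0.0048,0,0.0236,0,0,0,0.75,0.006,0,0.0295,0,0,0,0.75,0.0072,0,0.0354,0,0,0,0.75,0.0084,0,0.0413,0,0,0,0.75,0.0096,0,0.0462,0,0,0])

```text
t: 24.4
eef_pos: [0.5672, 0.089, 0.0273]
orientation: [[0.204, -0.171, 0.964], [0.035, 0.985, 0.168], [-0.978, 0.0, 0.207]]
contact_force: [-2.8, -0.7, -3.4]
gripper_width: 0.0216
```

```bash
python3 - <<'E'
from look import *
look("11",n=1)
R=Rt(.172,np.radians(78))
for x in(-.09,-.08,-.07):print(x,rel(sh(x,.045,.027),R))
E
```

```text
t 24.4 sh [-0.097   0.0452  0.0273] yaw 0.172 tilt 78.1 q [-0.561  0.53   0.399  2.094 -0.511  0.385  1.97 ] F [-2.8 -0.2 -3.4] w 0.022
('tray_push', 'scene') 1 [-0.0863  0.0439  0.0173]
('tray_front', 'scene') 1 [0.0498 0.0403 0.0216]
('sash_edge', 'scene') 1 [-0.0395  0.001   0.1582]
('tray_push', 'top') 1 [-0.0899  0.044   0.0207]
('tray_front', 'top') 1 [-0.1881  0.2752  0.0042]
('sash_edge', 'top') 1 [-4.000e-02 -1.000e-04  1.532e-01]
-0.09 [0.0024, -0.0003, 0.0059, 0.0, 0.0015, -0.0001]
-0.08 [0.0045, -0.0003, 0.0156, 0.0, 0.0015, -0.0001]
-0.07 [0.0066, -0.0003, 0.0254, 0.0, 0.0015, -0.0001]
```

View pics/both11.png

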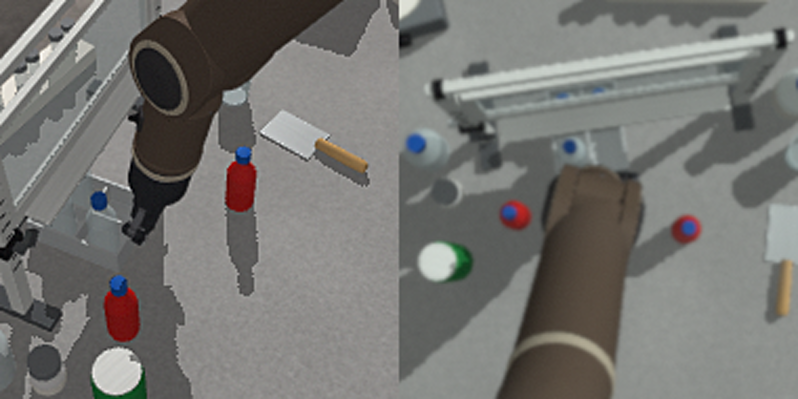

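>>> carry_out(deltas=[0.75,0.0006,0,0.003,0,0,0,0.75,0.0012,0,0.006,0,0,0,0.75,0.0018,0,0.009,0,0,0,0.75,0.0024,0,0.0115,0,0,0,0.75,0.0028,0,0.0135,0,0,0,0.75,0.0032,0,0.0155,0,0,0,0.75,0.0035,0,0.017,0,0,0,0.75,0.0038,0,0.0185,0,0,0])

```text
t: 25.8
eef_pos: [0.5839, 0.092, 0.0274]
orientation: [[0.201, -0.171, 0.964], [0.036, 0.985, 0.167], [-0.979, 0.001, 0.204]]
contact_force: [-8.8, -2.3, 6.8]
gripper_width: 0.0217
```

```bash
python3 - <<'E'
from look import *
look("12",n=2)
E
```

```text
t 25.8 sh [-0.0801  0.0454  0.0274] yaw 0.172 tilt 78.2 q [-0.558  0.552  0.404  2.052 -0.509  0.412  1.964] F [-9.  -0.7  6.8] w 0.022
('tray_push', 'scene') 2 [-0.0691  0.0442  0.0155]
('tray_front', 'scene') 2 [0.067  0.0433 0.0184]
('sash_edge', 'scene') 1 [-0.0378  0.0029  0.157 ]
('tray_push', 'top') 2 [-0.071   0.0433  0.0183]
('sash_edge', 'top') 2 [-0.0395 -0.0012  0.1538]
```

>>> carry_out(deltas=[0.75,0.0002,0,0.001,0,0,0,0.75,0.0004,0,0.002,0,0,0,0.75,0.0006,0,0.003,0,0,0,0.75,0.0008,0,0.004,0,0,0,0.75,0.001,0,0.005,0,0,0,0.75,0.001,0,0.005,0,0,0,0.75,0.001,0,0.005,0,0,0,0.75,0.001,0,0.005,0,0,0])

```text
t: 27.6
eef_pos: [0.589, 0.0929, 0.0274]
orientation: [[0.201, -0.171, 0.964], [0.036, 0.985, 0.168], [-0.979, 0.001, 0.204]]
contact_force: [-6.9, -1.5, 2.7]
gripper_width: 0.0211
```

```bash
python3 - <<'E'
from look import *
st()
E
```

```text
t 27.6 sh [-0.0749  0.0454  0.0274] yaw 0.172 tilt 78.2 q [-0.557  0.558  0.405  2.04  -0.509  0.419  1.963] F [-7.1 -0.3  2.7] w 0.021
```

>>> carry_out(deltas=[0.75,0.0002,0,0.001,0,0,0,0.75,0.0004,0,0.002,0,0,0,0.75,0.0006,0,0.003,0,0,0,0.75,0.0008,0,0.004,0,0,0,0.75,0.0008,0,0.004,0,0,0,0.75,0.0008,0,0.004,0,0,0,0.75,0.0008,0,0.004,0,0,0,0.75,0.0008,0,0.004,0,0,0])

```text
t: 28.6
eef_pos: [0.5893, 0.0929, 0.0265]
orientation: [[0.195, -0.171, 0.966], [0.036, 0.985, 0.167], [-0.98, 0.002, 0.198]]
contact_force: [-19.6, -3.8, 14.3]
gripper_width: 0.0214
```

```bash
python3 - <<'E'
from look import *
look("13",n=2)
E
```

```text
t 28.6 sh [-0.0746  0.0454  0.0265] yaw 0.172 tilt 78.6 q [-0.556  0.563  0.406  2.034 -0.507  0.428  1.962] F [-19.9  -0.4  14.3] w 0.021
('tray_push', 'scene') 2 [-0.0617  0.0445  0.0171]
('tray_front', 'scene') 2 [0.074  0.043  0.0204]
('sash_edge', 'scene') 2 [-0.0407  0.0013  0.1561]
('tray_push', 'top') 2 [-0.0677  0.0464  0.0187]
('sash_edge', 'top') 2 [-0.0427  0.0009  0.1557]
```

View pics/both13.png

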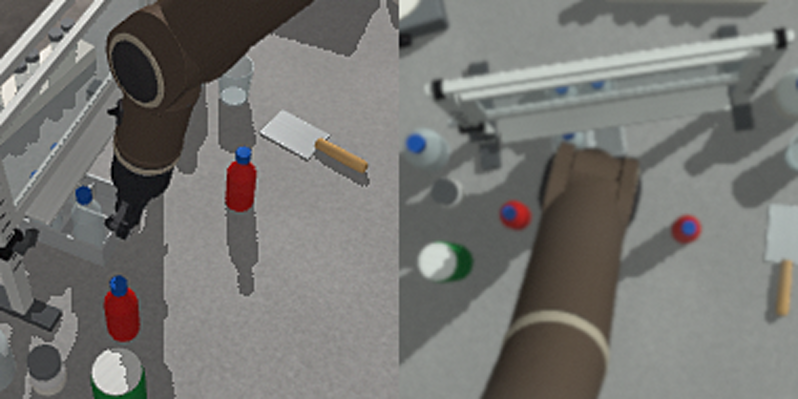

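>>> carry_out(deltas=[0.75,-0.0006,0,-0.003,0,0,0,0.75,-0.0012,0,-0.006,0,0,0,0.75,-0.0024,0,-0.012,0,0,0,0.75,-0.004,0,-0.02,0,0,0,0.75,-0.006,0,-0.03,0,0,0,0.75,-0.009,0,-0.045,0,0,0,0.75,-0.013,0,-0.065,0,0,0,0.75,-0.018,0,-0.09,0,0,0])

```text
t: 30.4
eef_pos: [0.5032, 0.0779, 0.0268]
orientation: [[0.205, -0.171, 0.964], [0.036, 0.985, 0.168], [-0.978, 0.0, 0.208]]
contact_force: [0.1, 0.3, 0.0]
gripper_width: 0.0213
```

```bash
python3 - <<'E'
from look import *
st()
for p in (sh(-.19,.045,.2),):print(rel(p,np.array(ctrl.observe()['orientation'])))
E
```

```text
t 30.4 sh [-0.162   0.0453  0.0268] yaw 0.172 tilt 78.0 q [-0.57   0.452  0.379  2.245 -0.521  0.3    1.986] F [0.2 0.3 0. ] w 0.021
[-0.1753, -0.0002, 0.0086, 0.0, 0.0, 0.0]
```

>>> carry_out(deltas=[0.75,-0.035,0,0.002,0,0,0,0.75,-0.07,0,0.004,0,0,0,0.75,-0.105,0,0.005,0,0,0,0.75,-0.14,0,0.007,0,0,0,0.75,-0.175,-0.02,0.008,0,0,0,0.75,-0.2,-0.06,0.008,0,0,0,0.75,-0.2,-0.11,0.008,0,0,0,0.75,-0.2,-0.16,0.008,0,0,0])

```text
t: 31.4
eef_pos: [0.4981, -0.086, 0.2243]
orientation: [[0.206, -0.173, 0.963], [0.038, 0.985, 0.169], [-0.978, 0.002, 0.21]]
contact_force: [0.7, 0.2, -0.0]
gripper_width: 0.0214
```

```bash
python3 - <<'E'
from look import *
look("14",names=("tray_push","tray_front","sash_edge","mark_tip","stop_face"),n=3)
E
```

```text
t 31.4 sh [-0.195  -0.1153  0.2243] yaw 0.174 tilt 77.9 q [-0.702  0.112  0.906  2.086 -0.231  0.801  2.083] F [ 0.8  0.1 -0. ] w 0.021
('tray_push', 'scene') 3 [-0.0657  0.044   0.0164]
('tray_front', 'scene') 3 [0.074  0.0437 0.0203]
('sash_edge', 'scene') 3 [-0.0395  0.0018  0.1557]
('mark_tip', 'scene') 3 [-0.0312  0.1699  0.156 ]
('stop_face', 'scene') 2 [-0.0706 -0.1376  0.0791]
('tray_push', 'top') 3 [-0.0574  0.0316  0.0632]
('tray_front', 'top') 1 [-0.0835  0.2712 -0.0024]
('sash_edge', 'top') 3 [-0.041  -0.0003  0.1543]
('mark_tip', 'top') 3 [-0.0322  0.1692  0.1574]
```

View pics/both14.png

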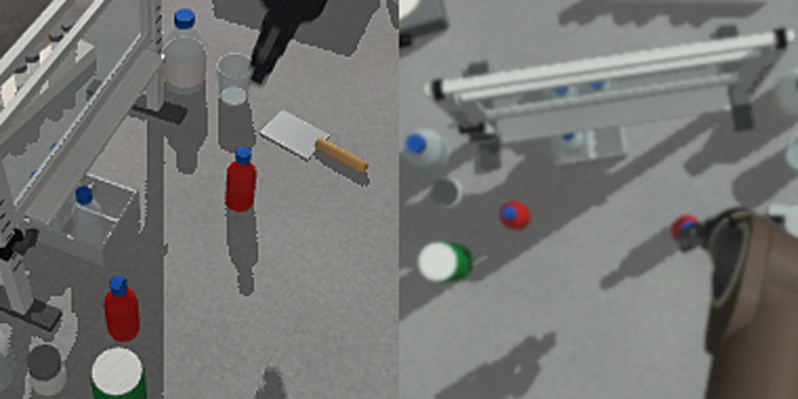

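```bash
python3 - <<'E'
from look import *
a=cv2.imread("pics/top14.png")[125:185,200:280];cv2.imwrite("pics/t14.png",cv2.resize(a,None,fx=9,fy=9,interpolation=cv2.INTER_CUBIC))
a=cv2.imread("pics/scene14.png")[170:260,180:270];cv2.imwrite("pics/s14.png",cv2.resize(a,None,fx=6,fy=6,interpolation=cv2.INTER_CUBIC))
# near wall top edge corners from tp crop -> use proj of expected
for p in((-.065,.0995,.04),(-.065,-.0105,.04),(.075,.0995,.04),(.075,-.0105,.04)): print(((proj("top",sh(*p))-[200,125]+.5)*9).round(),((proj("scene",sh(*p))-[180,170]+.5)*6).round())
E
```

```text
[224. 484.] [289. 414.]
[530. 437.] [394. 244.]
[169. 101.] [ 33. 314.]
[471.  56.] [150. 156.]
```

View pics/t14.png

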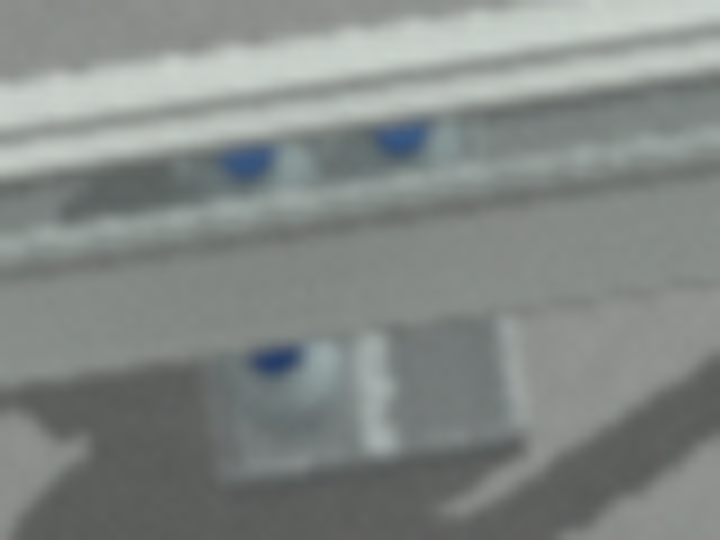

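View pics/s14.png

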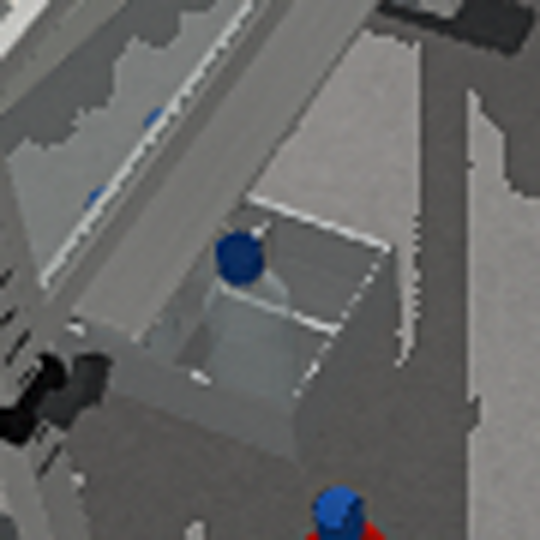

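```bash
python3 - <<'E'
from st import *
st();print(ctrl.hand_in());print(ctrl.observe()['t'])
E
```

```text
t 33.2 sh [-0.1944 -0.1147  0.224 ] yaw 0.172 tilt 78.0 q [-0.703  0.114  0.905  2.085 -0.228  0.801  2.076] F [ 0.   0.5 -0.6] w 0.021
the job is handed in; nothing more can be done
None
the job is handed in; nothing more can be done
```

The sash is raised to the mark and the tray is seated against the rear stop with all three bottles standing. I handed the job in at about 33 s.

- **Sash:** I lifted it from under the right end of the lip, then drew the finger back level. At the last check the lip edge read 0.154–0.156 m and the mark tip 0.156–0.157 m, so they agree to about 1–2 mm. My own pixel estimates of the tip, taken before the last lift, were a little lower, at about 0.150–0.156 m.
- **Tray:** I pushed it under the raised sash, turning it to match the shield's angle, until it stopped moving and the push force rose from about 7 N to 20 N. Afterwards the near-wall corners were within about 1–2 pixels of where a flush tray would put them, and the scene camera put the far wall at 74 mm against the stop's 75 mm.
- **Failed readings:** After the push, the top camera could not place the tray's near or far wall reliably, and the scene camera's reading of the stop was wrong. I relied on the contact stop, the corner match and the scene camera's tray readings instead.
- **Joint limits:** During the first approach the arm reached the limits of joints 5 to 7. Joints 5 and 6 read -1.031 and 0.127 against stated limits of -1.03 and 0.13, just past them. I backed off and used a steeper tool angle from then on.
- **Other items:** The other things on the bench look undisturbed in the last pictures, and the gripper ended clear of everything.

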